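# Check in the well plates and stack them under their cover

## Robot

A 6-joint arm with a two-finger parallel gripper is mounted at the origin on a cart in front of the work surface, level with it; the furniture and walls round the work are solid. World frame = base frame: x ahead of the robot, y to its left, z up, the work surface at z = 0. Lengths are in m, angles in rad, forces in N, time in s.
With the tool pointing down it reaches from about 0.25 to 0.725 m from the base axis. Payload 4 kg.
Tool frame: the origin (TCP) lies at the very end of the fingers, on their centre line; the grasp point (between the pads) lies 19 mm behind it (bot.pinch_z is the distance from the TCP to the grasp point, in m); z points along the fingers, x is the direction in which the jaws open and shut, and the axes are right-handed (so a half turn about z gives the same grasp; the last joint's range is limited). The gripper opens to 85 mm and grips with 20 to 120 N. Pads are 22 mm wide; open, the fingers measure 114 mm over their backs; the gripper's body (76 mm by 85 mm) begins 54 mm behind the grasp point. The pads swing forward as they close: fully open they stand 13 mm farther back than shut.
Start: joints at [-1.257, 0.241, 0.005, 1.335, 0, 1.571], TCP at [0.154, -0.476, 0.231] pointing down, gripper open.
Joint ranges: [-2.72, 2.72], [-1.05, 1.87], [-1.09, 1.28], [-1.99, 2.15], [-1.42, 1.44], [-3.14, 3.14]. Speed limits (rad/s): [2.79, 2.79, 3.14, 3.14, 3.14, 3.14].

## Interface

Orientations are given as a unit quaternion [x, y, z, w].
In Python, from workcell import bot gives the robot as it stands. The module is installed in compiled form; this text tells all that it offers.
- The arm moves only by the shell command python3 -m inch 'ROWS'. ROWS is JSON, a list of rows, each a list of 7 numbers: the shift along the tool's x, y, z scaled (see below), then the turn, a rotation vector about the tool's x, y, z scaled (see below), then the gripper command: -1 is fully open, 1 is shut, values between are in proportion. In form: [[x, y, z, wx, wy, wz, gripper], ...]. A call has exactly 8 rows; each row shifts and turns the commanded pose from where the row before left it, along the tool's axes as they then stand; what a row does not reach is not made up. The controller multiplies each number of a shift by 2.5 cm and each number of a turn by 180 degrees. A row lasts 1/10 s, in which the tool goes at most 50 mm and 8.59 degrees, less where a joint would pass 70% of its speed; a pose out of reach is approached as far as the arm can. A call with a number of a shift or a turn outside -1 to 1 is refused whole. A call with a gripper value outside its range is refused whole. The fingers move at their own pace and stop on an object; the grip force is fixed at half the most. Time passes only in rows, so rows that do not move let the fingers close, or fill a call up. It gives the time, the measured TCP pose, the force and the opening at its end, in the units of the state.
- bot.get_obs(): the state, without advancing time (a new reading comes with each control period).
- bot.camera(name): name is "scene" or "top" or "wrist"; returns (picture, depth): 420x560x3 uint8, blue, green, red; 420x560 float32, m along the optical axis (not along the pixel's ray), 0 where there is no reading.
- bot.get_calibration(name): a dict with "vfov" (degrees; the focal length in pixels is half the picture's height over the tangent of half this angle, whatever the lens; pixels are square), "cx", "cy" (the principal point, pixels), "R" (3x3) and "t" (3): a world point X has camera coordinates R X + t. Camera axes: x right, y down, z forward; pixel columns grow to the right and rows downward; lengths in m; the calibration is good to about 2 mm. A picture is of the moment at which its call begins: read the wrist's pose just before it. get_calibration takes no time and is no camera call; for the wrist camera it gives the pose at the moment of the call.
- bot.job_done(): hands the job in, once; it reports no verdict.
The state is a dict: "clock": time; "joint_pos": joint angles; "joint_vel": joint speeds; "tau": joint torques, N m; "eef_pos": TCP position; "tool_rot": TCP orientation; "ft_force": force on the tool from outside, world axes, zero at the start; "ft_torque": the same for the moment, N m; "grip_width": finger opening in m.
Only numpy, scipy, OpenCV 4.12 (cv2) and the standard library are available. Lean on these libraries where they do the work, as an engineer would, in place of code of your own. Each camera call takes 0.05 s, during which the arm holds its last target.

## Task

Check in the well plates that are here one at a time, in the order blue, yellow, green (not all may be there): hold each one flat on the reader's platform with its brass pad pressed square against the stop so that the sprung pin stays fully pushed in for three seconds, then stack it on the nest with the cut corners matched so that its skirt drops over the lip below, before starting the next. Finish by putting the grey cover on the stack the same way, seated level, and leave the weight, the vial and the eraser where they are.

Things in the scene. Friction and masses are not known exactly. Their poses are not given: they have to be found in the camera images.
- plate_blue_center (a point): Blue well plate, loose, flat, 92 mm long (x), 62 mm wide (y), 25 mm high, 90 g. Both corners of its -x end are cut off at 45 degrees (14 mm); the +x end is square, with a small brass pad. Grip it across the 62 mm width by its upright sides. This point is its centre, 12.5 mm above its underside; x points to the pad end, z up. None if absent in this run (or held).
- plate_blue_pad (a point): centre of the brass contact pad on the square +x end of the blue plate, 46 mm ahead of its centre and 13 mm above its underside; axes as the plate's.
- plate_blue: The blue plate, origin in the middle of its underside, axes as its centre's. Below, a 6 mm deep skirt, 3 mm thick, surrounds a hollow 86 x 56 mm; on top a lip 82 x 52 mm, 5 mm high, cut at the same two corners, enters the hollow of what is stacked on it (2 mm play each way). Each level of a stack is 20 mm higher than the one below.
- plate_yellow_center (a point): Yellow well plate, loose, flat, 92 mm long (x), 62 mm wide (y), 25 mm high, 90 g. Both corners of its -x end are cut off at 45 degrees (14 mm); the +x end is square, with a small brass pad. Grip it across the 62 mm width by its upright sides. This point is its centre, 12.5 mm above its underside; x points to the pad end, z up. None if absent in this run (or held).
- plate_yellow_pad (a point): centre of the brass contact pad on the square +x end of the yellow plate, 46 mm ahead of its centre and 13 mm above its underside; axes as the plate's.
- plate_yellow: The yellow plate, origin in the middle of its underside, axes as its centre's. Below, a 6 mm deep skirt, 3 mm thick, surrounds a hollow 86 x 56 mm; on top a lip 82 x 52 mm, 5 mm high, cut at the same two corners, enters the hollow of what is stacked on it (2 mm play each way). Each level of a stack is 20 mm higher than the one below.
- plate_green_center (a point): Green well plate, loose, flat, 92 mm long (x), 62 mm wide (y), 25 mm high, 90 g. Both corners of its -x end are cut off at 45 degrees (14 mm); the +x end is square, with a small brass pad. Grip it across the 62 mm width by its upright sides. This point is its centre, 12.5 mm above its underside; x points to the pad end, z up. None if absent in this run (or held).
- plate_green_pad (a point): centre of the brass contact pad on the square +x end of the green plate, 46 mm ahead of its centre and 13 mm above its underside; axes as the plate's.
- plate_green: The green plate, origin in the middle of its underside, axes as its centre's. Below, a 6 mm deep skirt, 3 mm thick, surrounds a hollow 86 x 56 mm; on top a lip 82 x 52 mm, 5 mm high, cut at the same two corners, enters the hollow of what is stacked on it (2 mm play each way). Each level of a stack is 20 mm higher than the one below.
- cover_center (a point): Grey cover, 92 x 62 mm, 14 mm high, 60 g, loose, same outline, cut corners at its -x end and the same skirt as the plates, flat top with two low ribs, no lip; this point is its centre, 7 mm above its underside; x points to the square end, z up.
- cover: the cover itself, origin in the middle of its underside.
- nest_top (a point): Fixed aluminium nest, a 100 x 70 x 10 mm base with a dark raised lip (82 x 52 mm, 5 mm high) like that of the plates, cut at the two -x corners; this point is the centre of the base's upper face, 10 mm above the table, on which the first skirt rests; x points to the square end, z up.
- reader_stop (a point): Fixed plate reader: black platform 110 mm long, 74 mm wide, 6 mm high, lying to -x of a steel stop fence 74 mm wide, top 26 mm above the table; behind that a white housing 90 mm wide, 42 mm high. This point is the middle of the stop's front face, 19 mm above the table, where the pad of a plate lying on the platform meets it; x points from the platform into the stop, z up.
- pin (a joint): sprung brass pin, 10 mm thick, that sticks out 8 mm from the middle of the stop: 0 = fully out, 0.008 m = pushed in flush with the stop; the spring takes 2 N to start and 6 N flush, and pushes a plate back when it is let go.
- gooseneck_lamp: fixed black lamp standing at the back between the nest and the reader: its thin neck arches forward over the table up to 200 mm high, to a small head near the front; carry things over or round it.
- weight_100g: brass weight, 22 mm wide, 30 mm high, a bystander.
- vial: small specimen vial with a white cap, 21 mm wide, 52 mm high, standing, a bystander.
- eraser: green and white eraser, 21 x 42 x 13 mm, a bystander.

How it is judged:
By the outcome, as a careful person would: the job done as asked, in the order asked, and still so for the second after the job is handed in, with the robot touching nothing.
Of plate_blue, plate_yellow, plate_green only 2 to 3 are there at a start; the rules pass over those that are not, and their reading is None.
At some moment in a run one of cover, plate_blue, plate_yellow, plate_green may be knocked a few centimetres aside while the robot is not near it.
It also fails if it takes over 210 s, if anything falls off the work surface, if the arm or the gripper's body presses on something with over 40 N, if the wrist force passes 120 N, or if a joint passes its speed limit or range.

## Working session

There is one attempt and no reset: what is moved stays moved. The work goes in short steps, Python scripts to look and compute and a shell command to move; the robot and the scene stay as the last step left them, time stands still between calls to the robot, and variables do not carry over. Pictures are saved under pics/ and viewed, and the job is handed in when it is done.

```bash
ls; mkdir -p pics; cat > h.py <<'E'
import numpy as np, cv2
from workcell import bot
def snap(n,f=None):
    c=bot.get_calibration(n); p,d=bot.camera(n)
    if f: cv2.imwrite('pics/'+f,p)
    return p,d,c
def K(c,h=420):
    return h/2/np.tan(np.radians(c['vfov'])/2)
def ray(c,u,v):
    f=K(c); R=np.array(c['R']);t=np.array(c['t'])
    return -R.T@t, R.T@np.array([(u-c['cx'])/f,(v-c['cy'])/f,1.])
def onz(c,u,v,z):
    o,d=ray(c,u,v); return o+d*(z-o[2])/d[2]
def proj(c,X):
    q=np.array(c['R'])@np.array(X)+np.array(c['t']); f=K(c)
    return q[0]/q[2]*f+c['cx'], q[1]/q[2]*f+c['cy'],q[2]
def world(c,d):
    f=K(c); v,u=np.mgrid[:d.shape[0],:d.shape[1]]
    q=np.stack([(u-c['cx'])/f*d,(v-c['cy'])/f*d,d],-1)-np.array(c['t'])
    return q@np.array(c['R'])
E
python3 - <<'E'
from h import *
o=bot.get_obs(); print({k:np.round(v,4).tolist() for k,v in o.items()})
for n in('scene','top','wrist'):
    p,d,c=snap(n,n+'0.png'); np.savez('pics/'+n+'0.npz',p=p,d=d,**c)
    print(n,c['vfov'],c['cx'],c['cy'],np.round(c['R'],3).tolist(),np.round(c['t'],3), [k for k in c])
E
```

```text
pics
{'clock': 0.0, 'joint_pos': [-1.257, 0.2415, 0.0037, 1.3352, 0.0, 1.5708], 'joint_vel': [-0.0001, 0.0007, 0.0026, 0.0011, -0.0003, 0.0003], 'tau': [-0.0004, -37.2318, 25.2407, 0.0169, -0.0002, 0.0], 'eef_pos': [0.1541, -0.475, 0.2304], 'tool_rot': [0.8089, -0.5879, -0.0009, -0.0006], 'ft_force': [-0.8482, -0.617, -0.0429], 'ft_torque': [0.0698, -0.0042, -0.044], 'grip_width': 0.0853}
scene 53.045105247491186 284.4575922241074 211.82319740265183 [[-0.8, -0.6, -0.004], [-0.369, 0.497, -0.785], [0.473, -0.627, -0.62]] [0.458 0.218 0.802] ['vfov', 'cx', 'cy', 'R', 't']
top 44.24528939879939 275.35437389466233 205.7653127196908 [[-0.006, -1.0, -0.018], [-0.995, 0.008, -0.1], [0.1, 0.017, -0.995]] [0.053 0.543 1.323] ['vfov', 'cx', 'cy', 'R', 't']
wrist 70.59172378427567 283.0179630906236 213.4272328859505 [[0.31, -0.951, -0.002], [-0.918, -0.3, 0.261], [-0.249, -0.079, -0.965]] [-0.498 -0.034  0.378] ['vfov', 'cx', 'cy', 'R', 't']
```

View pics/scene0.png

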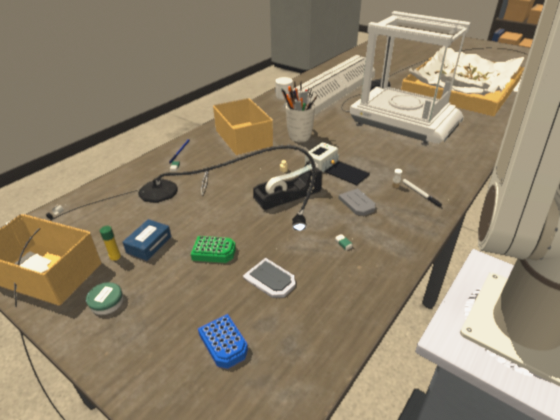

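View pics/top0.png

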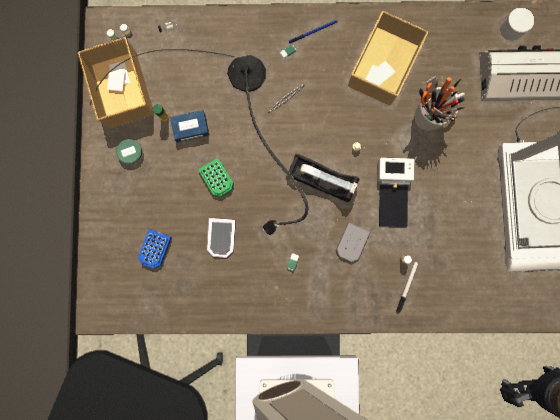

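View pics/wrist0.png

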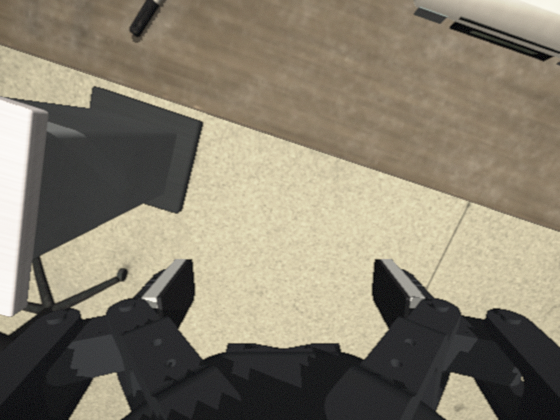

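```bash
cat > loc.py <<'E'
from h import *
def hullquad(mask,c,z):
    cs,_=cv2.findContours(mask.astype(np.uint8),cv2.RETR_EXTERNAL,cv2.CHAIN_APPROX_NONE)
    k=max(cs,key=cv2.contourArea)
    return k
def masks(p):
    h=cv2.cvtColor(p,cv2.COLOR_BGR2HSV)
    H,S,V=[h[...,i].astype(int) for i in range(3)]
    return dict(blue=(H>105)&(H<125)&(S>150)&(V>70),green=(H>50)&(H<75)&(S>150)&(V>50),yellow=(H>20)&(H<32)&(S>180)&(V>120))
def rect(k,c,z):
    pts=np.array([onz(c,u,v,z)[:2] for u,v in k.reshape(-1,2)])
    r=cv2.minAreaRect((pts*1000).astype(np.float32))
    # long axis
    b=cv2.boxPoints(r); e1=b[1]-b[0]; e2=b[2]-b[1]
    L,W=(e1,e2) if np.linalg.norm(e1)>np.linalg.norm(e2) else (e2,e1)
    ax=L/np.linalg.norm(L); ctr=np.array(r[0])
    q=pts*1000-ctr; ay=np.array([-ax[1],ax[0]])
    s=q@ax; w=q@ay; l=np.linalg.norm(L)
    we=np.ptp(w[s>l/2-5]); wn=np.ptp(w[s<-l/2+5])
    if we<wn: ax=-ax
    return ctr,np.linalg.norm(L),np.linalg.norm(W),np.degrees(np.arctan2(ax[1],ax[0])),(we,wn)
E
python3 - <<'E'
from loc import *
for n in('top','scene'):
    D=np.load(f'pics/{n}0.npz'); p,d=D['p'],D['d']; c={k:D[k] for k in('vfov','cx','cy','R','t')}
    W=world(c,d)
    for nm,m in masks(p).items():
        cs,_=cv2.findContours(m.astype(np.uint8),cv2.RETR_EXTERNAL,cv2.CHAIN_APPROX_NONE)
        for k in cs:
            if cv2.contourArea(k)<60: continue
            mm=np.zeros(m.shape,np.uint8); cv2.drawContours(mm,[k],-1,1,-1)
            x=W[(mm>0)&(d>0)]
            print(n,nm,cv2.contourArea(k),k.reshape(-1,2).mean(0).round(),'W med',np.median(x,0).round(3),'zmax',np.percentile(x[:,2],95).round(3),'rect20',[np.round(a,1) for a in rect(k,c,0.02)])
    for name,(u,v) in dict(nest=(221,238),nestlow=(221,252),cover=(352,243),plat=(395,210),hous=(398,170),lamp=(270,228),neck1=(257,120),neck2=(285,165),eraser=(293,262)).items():
        if n=='top': print(name,W[v,u].round(3))
p=cv2.imread('pics/top0.png')[110:300,90:450]; cv2.imwrite('pics/crop0.png',cv2.resize(p,None,fx=2.2,fy=2.2,interpolation=cv2.INTER_CUBIC))
E
```

```text
top blue 743.5 [154. 248.] W med [0.433 0.368 0.025] zmax 0.029 rect20 [array([432.7, 369.1]), np.float32(90.6), np.float32(62.8), np.float32(-20.2), array([60.6, 40.2])]
nest [0.461 0.193 0.015]
nestlow [0.424 0.192 0.019]
cover [ 0.445 -0.15   0.018]
plat [ 0.531 -0.267  0.008]
hous [ 0.633 -0.27   0.041]
lamp [0.482 0.062 0.079]
neck1 [0.779 0.097 0.007]
neck2 [ 0.656  0.023 -0.001]
eraser [0.397 0.004 0.015]
scene blue 641.0 [225. 342.] W med [0.403 0.391 0.021] zmax 0.027 rect20 [array([425.8, 376.1]), np.float32(100.4), np.float32(62.3), np.float32(-20.2), array([59.1, 37.2])]
scene green 379.5 [215. 253.] W med [0.594 0.224 0.019] zmax 0.026 rect20 [array([598.7, 222.2]), np.float32(97.9), np.float32(66.9), np.float32(-117.9), array([24.4, 33.5])]
scene yellow 137.5 [112. 249.] W med [0.78  0.357 0.029] zmax 0.055 rect20 [array([791.9, 352.3]), np.float32(70.4), np.float32(18.6), np.float32(-22.2), array([15.4, 10.9])]
```

View pics/crop0.png

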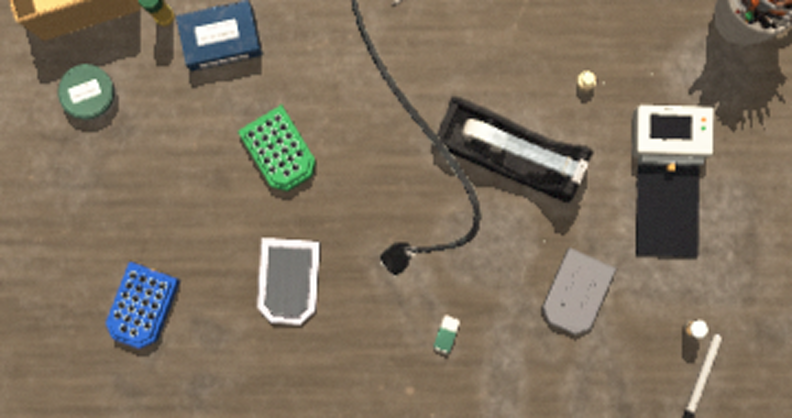

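```bash
cat > plan.py <<'E'
import sys
from h import *
from scipy.spatial.transform import Rotation as R
def tool():
    o=bot.get_obs(); r=R.from_quat(o['tool_rot']).as_matrix(); return np.array(o['eef_pos']),r,o
def plan(x,y,z,yaw,n=None):
    """yaw = world angle (deg) of tool y axis (=plate x)"""
    p,r,o=tool(); y0=np.degrees(np.arctan2(r[1,1],r[0,1]))
    dy=(yaw-y0+180)%360-180; d=np.array([x,y,z])-p
    tilt=np.degrees(np.arccos(-r[2,2]))
    if n is None: n=int(np.ceil(max(np.abs(d).max()/0.024,np.linalg.norm(d)/.045,abs(dy)/8.5,1)))
    print('clock',o['clock'],'pos',p.round(4),'yaw',round(y0,2),'tilt',round(tilt,2),'d',(d*1000).round(1),'dyaw',round(dy,2),'n',n)
    for i in range(n):
        a=np.radians(y0+dy*i/n); ty=np.array([np.cos(a),np.sin(a)]); tx=np.array([-ty[1],ty[0]])
        s=np.array([d[:2]@tx,d[:2]@ty,-d[2]])/n/0.025
        print([float(v) for v in s.round(2)],float(round(-dy/n/180,4)))
if __name__=='__main__': plan(*map(float,sys.argv[1:5]),*(int(a) for a in sys.argv[5:]))
E
python3 plan.py 0.433 0.369 0.20 -20 40
```

```text
clock 0.15 pos [ 0.1542 -0.4751  0.2306] yaw -162.02 tilt 0.09 d [278.8 844.1 -30.6] dyaw 142.02 n 40
[-0.72, -0.53, 0.03] -0.0197
[-0.68, -0.57, 0.03] -0.0197
[-0.65, -0.61, 0.03] -0.0197
[-0.61, -0.65, 0.03] -0.0197
[-0.57, -0.69, 0.03] -0.0197
[-0.52, -0.72, 0.03] -0.0197
[-0.48, -0.75, 0.03] -0.0197
[-0.43, -0.78, 0.03] -0.0197
[-0.38, -0.8, 0.03] -0.0197
[-0.33, -0.83, 0.03] -0.0197
[-0.28, -0.84, 0.03] -0.0197
[-0.23, -0.86, 0.03] -0.0197
[-0.17, -0.87, 0.03] -0.0197
[-0.12, -0.88, 0.03] -0.0197
[-0.06, -0.89, 0.03] -0.0197
[-0.01, -0.89, 0.03] -0.0197
[0.05, -0.89, 0.03] -0.0197
[0.1, -0.88, 0.03] -0.0197
[0.16, -0.88, 0.03] -0.0197
[0.21, -0.86, 0.03] -0.0197
[0.26, -0.85, 0.03] -0.0197
[0.32, -0.83, 0.03] -0.0197
[0.37, -0.81, 0.03] -0.0197
[0.42, -0.79, 0.03] -0.0197
[0.46, -0.76, 0.03] -0.0197
[0.51, -0.73, 0.03] -0.0197
[0.55, -0.7, 0.03] -0.0197
[0.6, -0.66, 0.03] -0.0197
[0.64, -0.62, 0.03] -0.0197
[0.67, -0.58, 0.03] -0.0197
[0.71, -0.54, 0.03] -0.0197
[0.74, -0.49, 0.03] -0.0197
[0.77, -0.45, 0.03] -0.0197
[0.8, -0.4, 0.03] -0.0197
[0.82, -0.35, 0.03] -0.0197
[0.84, -0.3, 0.03] -0.0197
[0.85, -0.24, 0.03] -0.0197
[0.87, -0.19, 0.03] -0.0197
[0.88, -0.14, 0.03] -0.0197
[0.89, -0.08, 0.03] -0.0197
```

```bash

python3 -m inch '[[-0.6,-0.65,0,0,0,-0.02,-1],[-0.6,-0.65,0,0,0,-0.02,-1],[-0.6,-0.65,0,0,0,-0.02,-1],[-0.6,-0.65,0,0,0,-0.02,-1],[-0.6,-0.65,0,0,0,-0.02,-1],[-0.6,-0.65,0,0,0,-0.02,-1],[-0.6,-0.65,0,0,0,-0.02,-1],[-0.6,-0.65,0,0,0,-0.02,-1]]'
python3 -m inch '[[-0.2,-0.86,0,0,0,-0.02,-1],[-0.2,-0.86,0,0,0,-0.02,-1],[-0.2,-0.86,0,0,0,-0.02,-1],[-0.2,-0.86,0,0,0,-0.02,-1],[-0.2,-0.86,0,0,0,-0.02,-1],[-0.2,-0.86,0,0,0,-0.02,-1],[-0.2,-0.86,0,0,0,-0.02,-1],[-0.2,-0.86,0,0,0,-0.02,-1]]'
python3 -m inch '[[0.2,-0.86,0,0,0,-0.02,-1],[0.2,-0.86,0,0,0,-0.02,-1],[0.2,-0.86,0,0,0,-0.02,-1],[0.2,-0.86,0,0,0,-0.02,-1],[0.2,-0.86,0,0,0,-0.02,-1],[0.2,-0.86,0,0,0,-0.02,-1],[0.2,-0.86,0,0,0,-0.02,-1],[0.2,-0.86,0,0,0,-0.02,-1]]'
python3 plan.py 0.433 0.369 0.20 -20 16
```

```text
clock: 0.95
eef_pos: [0.2047, -0.3068, 0.231]
tool_rot: [0.93, -0.367, -0.0, -0.0]
ft_force: [0.5, 1.0, 0.6]
grip_width: 0.0851
clock: 1.75
eef_pos: [0.2573, -0.1403, 0.2312]
tool_rot: [0.992, -0.124, -0.0, -0.0]
ft_force: [0.4, -0.4, 0.4]
grip_width: 0.0851
clock: 2.55
eef_pos: [0.3022, 0.0285, 0.2312]
tool_rot: [0.992, 0.126, -0.0, 0.0]
ft_force: [0.3, 0.3, 0.7]
grip_width: 0.0854
clock 2.55 pos [0.3022 0.0285 0.2312] yaw -75.47 tilt 0.01 d [130.8 340.5 -31.2] dyaw 55.47 n 16
[0.53, -0.74, 0.08] -0.0193
[0.57, -0.71, 0.08] -0.0193
[0.62, -0.67, 0.08] -0.0193
[0.66, -0.63, 0.08] -0.0193
[0.69, -0.59, 0.08] -0.0193
[0.73, -0.55, 0.08] -0.0193
[0.76, -0.51, 0.08] -0.0193
[0.79, -0.46, 0.08] -0.0193
[0.81, -0.41, 0.08] -0.0193
[0.84, -0.36, 0.08] -0.0193
[0.86, -0.31, 0.08] -0.0193
[0.88, -0.26, 0.08] -0.0193
[0.89, -0.2, 0.08] -0.0193
[0.9, -0.15, 0.08] -0.0193
[0.91, -0.09, 0.08] -0.0193
[0.91, -0.04, 0.08] -0.0193
```

```bash

python3 -m inch '[[0.67,-0.61,0.08,0,0,-0.02,-1],[0.67,-0.61,0.08,0,0,-0.02,-1],[0.67,-0.61,0.08,0,0,-0.02,-1],[0.67,-0.61,0.08,0,0,-0.02,-1],[0.67,-0.61,0.08,0,0,-0.02,-1],[0.67,-0.61,0.08,0,0,-0.02,-1],[0.67,-0.61,0.08,0,0,-0.02,-1],[0.67,-0.61,0.08,0,0,-0.02,-1]]'
python3 -m inch '[[0.88,-0.23,0.08,0,0,-0.02,-1],[0.88,-0.23,0.08,0,0,-0.02,-1],[0.88,-0.23,0.08,0,0,-0.02,-1],[0.88,-0.23,0.08,0,0,-0.02,-1],[0.88,-0.23,0.08,0,0,-0.02,-1],[0.88,-0.23,0.08,0,0,-0.02,-1],[0.88,-0.23,0.08,0,0,-0.02,-1],[0.88,-0.23,0.08,0,0,-0.02,-1]]'
python3 - <<'E'
from loc import *
p,d,c=snap('wrist','w1.png'); np.savez('pics/w1.npz',p=p,d=d,**c)
W=world(c,d)
m=masks(p)['blue']
k=hullquad(m,c,0)
x=W[m&(d>0)]; print(np.median(x,0),rect(k,c,.02))
snap('top','top1.png')
E
```

```text
clock: 3.35
eef_pos: [0.3657, 0.1962, 0.2149]
tool_rot: [0.929, 0.369, -0.0, 0.0]
ft_force: [0.3, -0.7, 0.3]
grip_width: 0.0857
clock: 4.15
eef_pos: [0.4261, 0.3657, 0.1987]
tool_rot: [0.808, 0.589, -0.0, 0.0]
ft_force: [-0.5, -0.1, 0.4]
grip_width: 0.0855
[0.41472001 0.37614957 0.02349633] (array([430.24142456, 374.00848389]), np.float32(90.91188), np.float32(60.596584), np.float32(-20.034096), (np.float64(57.19767572564757), np.float64(40.59216664822612)))
```

View pics/w1.png

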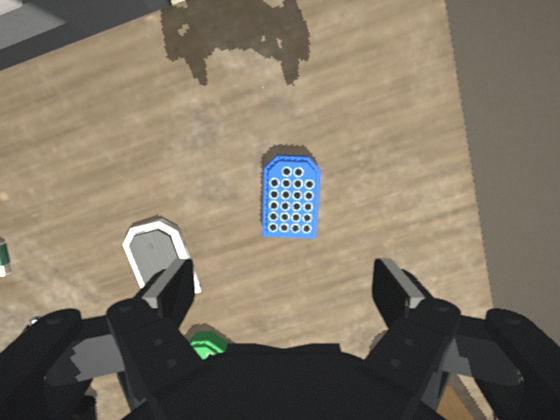

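View pics/top1.png

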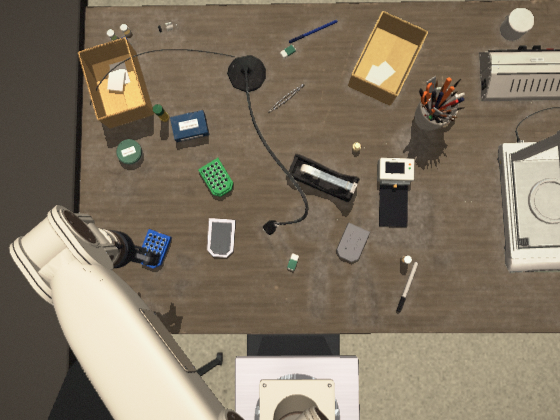

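```bash
python3 - <<'E'
from loc import *
D=np.load('pics/w1.npz'); p,d=D['p'],D['d']; c={k:D[k] for k in('vfov','cx','cy','R','t')}
print('tcp',proj(c,[.4261,.3657,.1987]),'tcp ground',proj(c,[.4261,.3657,.0]),'cam',ray(c,0,0)[0])
W=world(c,d)
for u,v in((264,236),(316,236),(290,230),(290,165),(240,200),(340,200),(290,262),(150,255)): print(u,v,W[v,u].round(4), onz(c,u,v,.025).round(4))
cv2.imwrite('pics/w1c.png',cv2.resize(p[140:300,100:340],None,fx=3.3,fy=3.3,interpolation=cv2.INTER_CUBIC))
E
```

```text
tcp (np.float64(280.6856243735944), np.float64(265.71497220025145), np.float64(0.15457012284239682)) tcp ground (np.float64(282.06772005450347), np.float64(192.3000870922763), np.float64(0.3463683337286532)) cam [0.36300354 0.3873162  0.34078202]
264 236 [0.4648 0.3315 0.019 ] [0.4629 0.3326 0.025 ]
316 236 [0.483  0.3884 0.019 ] [0.4808 0.3883 0.025 ]
290 230 [0.4653 0.3625 0.0242] [0.465  0.3626 0.025 ]
290 165 [0.3963 0.3842 0.0237] [0.3961 0.3842 0.025 ]
240 200 [ 0.4201  0.3153 -0.0023] [0.4156 0.321  0.025 ]
340 200 [ 0.4559  0.4278 -0.0007] [0.4489 0.4248 0.025 ]
290 262 [ 5.133e-01  3.480e-01 -5.000e-04] [0.5021 0.3509 0.025 ]
150 255 [0.4475 0.1943 0.0142] [0.4447 0.2007 0.025 ]
```

View pics/w1c.png

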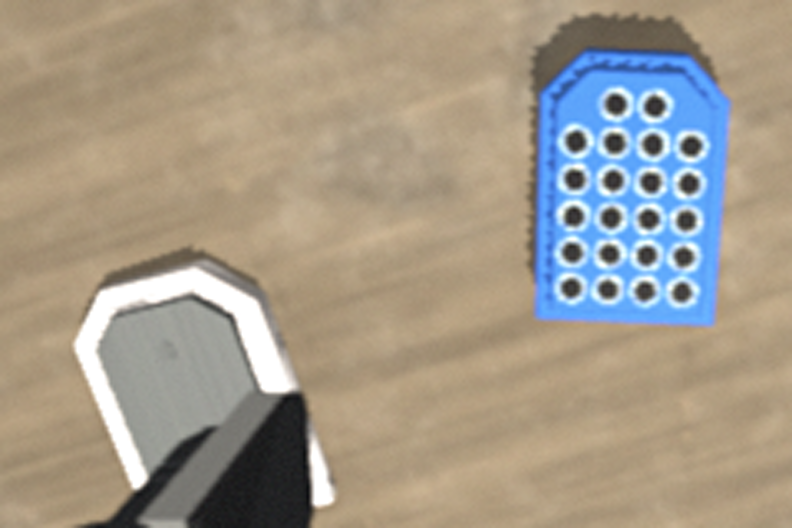

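```bash
python3 - <<'E'
from loc import *
D=np.load('pics/w1.npz'); p,d=D['p'],D['d']; c={k:D[k] for k in('vfov','cx','cy','R','t')}
W=world(c,d)
m=(d>0)&(d<.25); m[:, :]&=True
x=W[m]; print(len(x), np.percentile(x[:,2],[0,.5,2,5]).round(4))
q=(x-np.array([.4261,.3657,.1987])); a=np.radians(-72+90); 
for u,v in((190,265),(380,265),(170,290),(400,290),(150,300)): print(d[v,u],W[v,u].round(4))
E
python3 plan.py 0.431 0.373 0.10 -19.5 8
```

```text
52979 [0.2105 0.216  0.2235 0.2351]
0.1363045 [0.4056 0.3287 0.2154]
0.13096753 [0.4296 0.4108 0.2203]
0.11077954 [0.4039 0.3298 0.2413]
0.108526684 [0.4288 0.4111 0.2433]
0.10230628 [0.4019 0.3266 0.2499]
clock 4.25 pos [0.4259 0.3671 0.1981] yaw -17.85 tilt 0.05 d [  5.1   5.9 -98.1] dyaw -1.65 n 8
[0.04, 0.02, 0.49] 0.0011
[0.04, 0.02, 0.49] 0.0011
[0.04, 0.02, 0.49] 0.0011
[0.04, 0.01, 0.49] 0.0011
[0.04, 0.01, 0.49] 0.0011
[0.04, 0.01, 0.49] 0.0011
[0.04, 0.01, 0.49] 0.0011
[0.04, 0.01, 0.49] 0.0011
```

```bash

python3 -m inch '[[0.04,0.01,0.5,0,0,0.001,-1],[0.04,0.01,0.5,0,0,0.001,-1],[0.04,0.01,0.5,0,0,0.001,-1],[0.04,0.01,0.5,0,0,0.001,-1],[0.04,0.01,0.5,0,0,0.001,-1],[0.04,0.01,0.5,0,0,0.001,-1],[0.04,0.01,0.5,0,0,0.001,-1],[0,0,0.4,0,0,0.001,-1]]'
python3 - <<'E'
from loc import *
p,d,c=snap('wrist','w2.png'); np.savez('pics/w2.npz',p=p,d=d,**c)
m=masks(p)['blue']; k=hullquad(m,c,0); print(rect(k,c,.02))
o=bot.get_obs(); print(o['eef_pos'],proj(c,o['eef_pos']))
E
```

```text
clock: 5.05
eef_pos: [0.4297, 0.371, 0.1005]
tool_rot: [0.817, 0.577, -0.0, 0.0]
ft_force: [-0.0, -0.2, -0.5]
grip_width: 0.0857
(array([430.14068604, 373.97821045]), np.float32(91.70075), np.float32(59.931385), np.float32(158.7896), (np.float64(5.752305069591323), np.float64(41.08260883308806)))
[0.42889712 0.37026556 0.09887455] (np.float64(278.945584434568), np.float64(263.3930673205998), np.float64(0.15598295395890713))
```

View pics/w2.png

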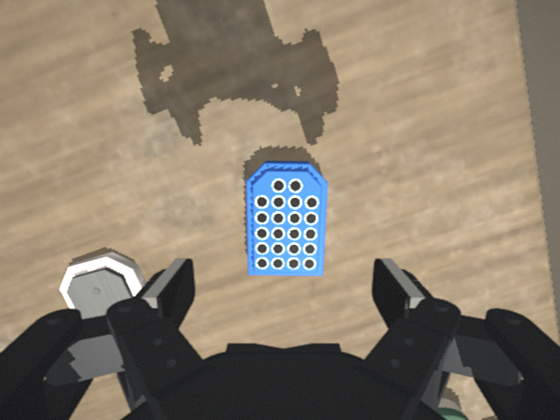

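```bash

python3 plan.py 0.430 0.374 -0.003 -20 8 | head -2
python3 -m inch '[[0.15,0,0.5,0,0,0,-1],[0,0,0.7,0,0,0,-1],[0,0,0.7,0,0,0,-1],[0,0,0.7,0,0,0,-1],[0,0,0.7,0,0,0,-1],[0,0,0.4,0,0,0,-1],[0,0,0.3,0,0,0,-1],[0,0,0.0,0,0,0,-1]]'
python3 plan.py 0.430 0.374 -0.003 -20 1 
```

```text
clock 5.1 pos [0.4289 0.3703 0.0989] yaw -19.48 tilt 0.21 d [   1.1    3.7 -101.9] dyaw -0.52 n 8
[0.02, -0.0, 0.51] 0.0004
clock: 5.9
eef_pos: [0.4308, 0.3744, 0.0009]
tool_rot: [0.816, 0.577, -0.001, 0.0]
ft_force: [-0.7, -0.3, -0.2]
grip_width: 0.0854
clock 5.9 pos [0.4308 0.3744 0.0009] yaw -19.46 tilt 0.08 d [-0.8 -0.4 -3.9] dyaw -0.54 n 1
[-0.02, -0.02, 0.16] 0.003
```

```bash

python3 -m inch '[[0,0,0.13,0,0,0.002,-1],[0,0,0,0,0,0,1],[0,0,0,0,0,0,1],[0,0,0,0,0,0,1],[0,0,0,0,0,0,1],[0,0,0,0,0,0,1],[0,0,0,0,0,0,1],[0,0,0,0,0,0,1]]'
python3 - <<'E'
from loc import *
o=bot.get_obs();print({k:np.round(o[k],4) for k in('eef_pos','ft_force','grip_width')})
p,d,c=snap('wrist','w3.png')
E
```

```text
clock: 6.7
eef_pos: [0.4318, 0.3752, -0.0004]
tool_rot: [0.818, 0.575, 0.001, -0.0]
ft_force: [-0.2, -0.3, 6.1]
grip_width: 0.0608
{'eef_pos': array([ 4.318e-01,  3.752e-01, -4.000e-04]), 'ft_force': array([-0.1649, -0.2872,  6.0706]), 'grip_width': np.float64(0.0608)}
```

View pics/w3.png

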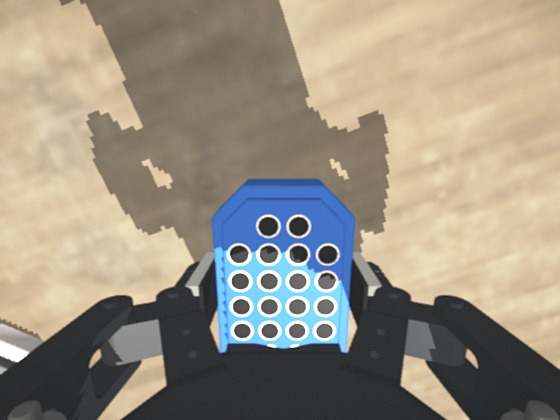

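```bash

python3 -m inch '[[0,0,0,0,0,0,-1],[0,0,0,0,0,0,-1],[0,0,0,0,0,0,-1],[0,0,-0.22,0,0,0.002,-1],[0,0,0,0,0,0,-1],[0,0,0,0,0,0,1],[0,0,0,0,0,0,1],[0,0,0,0,0,0,1]]'
python3 -m inch '[[0,0,0,0,0,0,1],[0,0,0,0,0,0,1],[0,0,0,0,0,0,1],[0,0,0,0,0,0,1],[0,0,0,0,0,0,1],[0,0,0,0,0,0,1],[0,0,0,0,0,0,1],[0,0,0,0,0,0,1]]'
python3 plan.py 0.430 0.374 0.003 -20 1
```

```text
clock: 7.55
eef_pos: [0.4315, 0.375, 0.0046]
tool_rot: [0.82, 0.572, 0.001, -0.0]
ft_force: [-0.9, 0.5, 3.2]
grip_width: 0.0604
clock: 8.35
eef_pos: [0.4315, 0.375, 0.0046]
tool_rot: [0.82, 0.572, 0.001, -0.0]
ft_force: [0.2, -0.6, 5.6]
grip_width: 0.0605
clock 8.35 pos [0.4315 0.375  0.0046] yaw -20.18 tilt 0.07 d [-1.5 -1.  -1.6] dyaw 0.18 n 1
[-0.06, -0.04, 0.06] -0.001
```

```bash

python3 -m inch '[[0,0,-0.3,0,0,0,1],[0,0,-0.6,0,0,0,1],[0,0,-0.7,0,0,0,1],[0,0,-0.7,0,0,0,1],[0,0,-0.7,0,0,0,1],[0,0,-0.7,0,0,0,1],[0,0,-0.7,0,0,0,1],[0,0,-0.4,0,0,0,1]]'
python3 - <<'E'
from loc import *
D=np.load('pics/top0.npz'); p,d=D['p'],D['d']; c={k:D[k] for k in('vfov','cx','cy','R','t')}
cv2.imwrite('pics/t0r.png',cv2.resize(p[145:235,360:440],None,fx=6.5,fy=6.5,interpolation=cv2.INTER_NEAREST))
cv2.imwrite('pics/t0n.png',cv2.resize(p[205:270,190:250],None,fx=8,fy=8,interpolation=cv2.INTER_NEAREST))
p,d,c=snap('wrist','w4.png'); m=masks(p)['blue']; k=hullquad(m,c,0)
o=bot.get_obs();print({k:np.round(o[k],4) for k in('eef_pos','ft_force','grip_width')})
W=world(c,d); s=m&(d>0); print(W[s][:,2].mean(), np.percentile(W[s][:,2],[5,50,95]))
E
```

```text
clock: 9.15
eef_pos: [0.4313, 0.3748, 0.1253]
tool_rot: [0.82, 0.572, 0.0, -0.0]
ft_force: [0.6, 0.1, -1.0]
grip_width: 0.0601
{'eef_pos': array([0.432 , 0.3754, 0.1266]), 'ft_force': array([0.5729, 0.2002, 0.2734]), 'grip_width': np.float64(0.0602)}
0.14274929282082685 [0.13836789 0.14429771 0.14588407]
```

View pics/t0r.png

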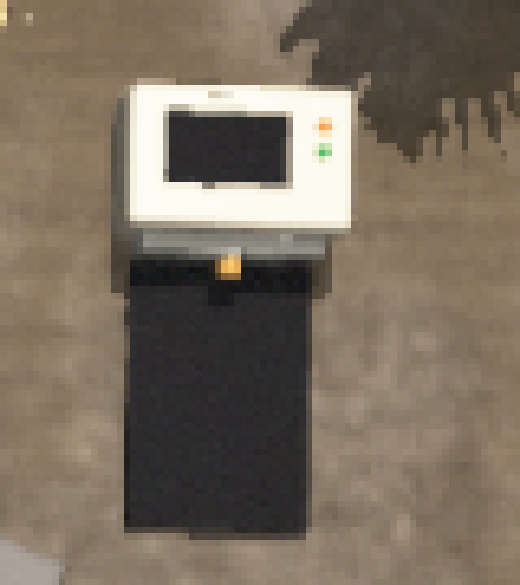

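View pics/t0n.png

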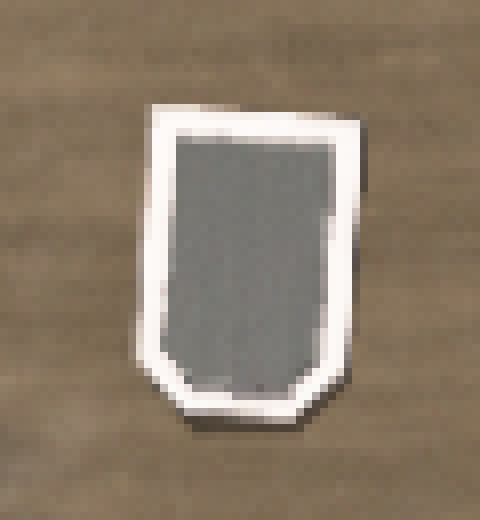

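View pics/w4.png

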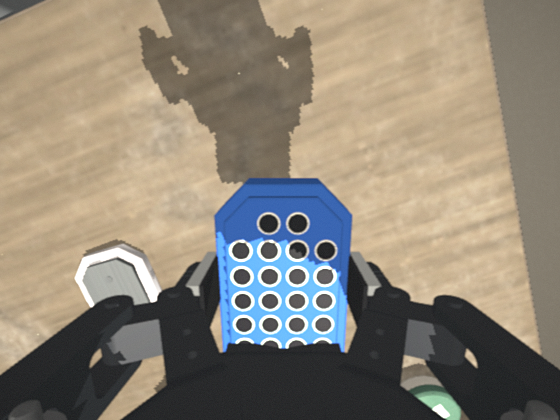

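```bash
python3 - <<'E'
from loc import *
D=np.load('pics/top0.npz'); p,d=D['p'],D['d']; c={k:D[k] for k in('vfov','cx','cy','R','t')}
g=p.astype(int)
def big(m,box):
    mm=np.zeros(m.shape,bool); u0,u1,v0,v1=box; mm[v0:v1,u0:u1]=m[v0:v1,u0:u1]
    cs,_=cv2.findContours(mm.astype(np.uint8),cv2.RETR_EXTERNAL,cv2.CHAIN_APPROX_NONE); return max(cs,key=cv2.contourArea)
k=big(g.min(2)>150,(200,245,210,265)); print('nest',rect(k,c,.010),cv2.boundingRect(k))
k=big(g.max(2)<70,(370,415,190,232)); print('plat',rect(k,c,.006),cv2.boundingRect(k))
k=big((g.min(2)>160),(370,425,150,185)); print('hous',rect(k,c,.042),cv2.boundingRect(k))
h=cv2.cvtColor(p,cv2.COLOR_BGR2HSV).astype(int)
k=big((h[...,1]<45)&(h[...,2]>90),(330,378,220,268)); print('cover',rect(k,c,.014),cv2.boundingRect(k),cv2.contourArea(k))
k=big((h[...,0]>50)&(h[...,0]<80)&(h[...,1]>120),(195,240,155,200)); print('green',rect(k,c,.02))
E
```

```text
nest (array([462.1423645 , 194.74331665]), np.float32(101.128624), np.float32(69.809135), np.float32(-3.729263), (np.float64(66.56355264407183), np.float64(37.172499567087016))) (207, 218, 28, 40)
plat (array([ 537.2878418 , -261.91149902]), np.float32(96.55973), np.float32(73.998375), np.float32(-1.5123961), (np.float64(73.9983636583554), np.float64(70.87595851647717))) (379, 190, 29, 37)
hous (array([ 636.42346191, -266.30419922]), np.float32(86.25142), np.float32(55.16066), np.float32(89.43301), (np.float64(52.56802642016929), np.float64(52.48879812145884))) (380, 158, 34, 22)
cover (array([ 445.93463135, -150.42471313]), np.float32(92.67712), np.float32(62.334698), np.float32(-24.385838), (np.float64(60.473405514797136), np.float64(37.042041590125244))) (337, 223, 33, 39) 764.0
green (array([618.6463623 , 204.38061523]), np.float32(92.19545), np.float32(60.857517), np.float32(30.934769), (np.float64(58.209434150108734), np.float64(36.62056839471881)))
```

```bash
python3 plan.py 0.46 0.295 0.2 -4 7
```

```text
clock 9.2 pos [0.432  0.3754 0.1266] yaw -20.18 tilt 0.19 d [ 28.  -80.4  73.4] dyaw 16.18 n 7
[-0.38, 0.31, -0.42] -0.0128
[-0.39, 0.29, -0.42] -0.0128
[-0.4, 0.28, -0.42] -0.0128
[-0.41, 0.26, -0.42] -0.0128
[-0.42, 0.24, -0.42] -0.0128
[-0.43, 0.23, -0.42] -0.0128
[-0.44, 0.21, -0.42] -0.0128
```

```bash

python3 -m inch '[[-0.41,0.26,-0.42,0,0,-0.013,1],[-0.41,0.26,-0.42,0,0,-0.013,1],[-0.41,0.26,-0.42,0,0,-0.013,1],[-0.41,0.26,-0.42,0,0,-0.013,1],[-0.41,0.26,-0.42,0,0,-0.013,1],[-0.41,0.26,-0.42,0,0,-0.013,1],[-0.41,0.26,-0.42,0,0,-0.013,1],[0,0,0,0,0,0,1]]'
python3 - <<'E'
from loc import *
p,d,c=snap('wrist','w5.png'); np.savez('pics/w5.npz',p=p,d=d,**c)
E
```

```text
clock: 10.0
eef_pos: [0.4599, 0.2939, 0.1982]
tool_rot: [0.731, 0.683, 0.001, 0.0]
ft_force: [0.8, 0.6, -0.9]
grip_width: 0.0602
```

View pics/w5.png

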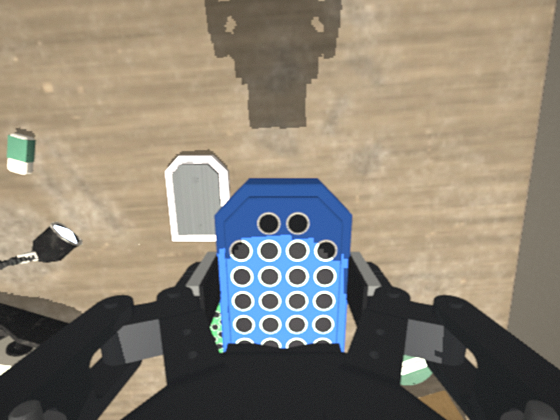

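```bash
python3 - <<'E'
from loc import *
D=np.load('pics/w5.npz'); p,d=D['p'],D['d']; c={k:D[k] for k in('vfov','cx','cy','R','t')}
cv2.imwrite('pics/w5c.png',cv2.resize(p[140:260,150:250],None,fx=5,fy=5,interpolation=cv2.INTER_NEAREST))
E
```

```text
(no output)
```

View pics/w5c.png

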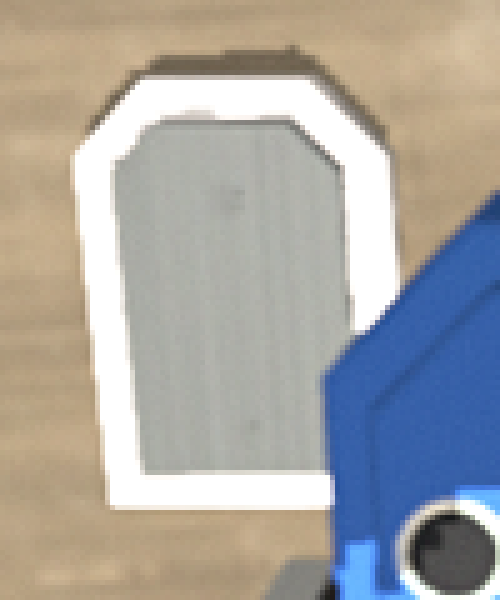

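```bash
python3 - <<'E'
from loc import *
D=np.load('pics/w5.npz'); c={k:D[k] for k in('vfov','cx','cy','R','t')}
P={n:onz(c,*uv,.010)[:2]*1000 for n,uv in dict(L1=(164.8,171.2),L2=(171.8,241.5),T1=(178,155.3),T2=(212.4,155.3),B2=(216.6,241.5),R1=(228.2,170.4),R2=(230,189)).items()}
for n,v in P.items(): print(n,v.round(1))
def ang(a,b): v=P[b]-P[a]; return np.degrees(np.arctan2(v[1],v[0]))
print('side',ang('L1','L2'),'R',ang('R1','R2'),'T-90',ang('T1','T2')-90,'B',ang('L2','B2')-90)
y=np.radians(ang('L1','L2')*.5+.25*(ang('T1','T2')-90+ang('L2','B2')-90)); ax=np.array([np.cos(y),np.sin(y)]); ay=np.array([-ax[1],ax[0]])
w=(P['L1']+P['L2'])/2@ay; r=(P['R1']+P['R2'])/2@ay; t=(P['T1']+P['T2'])/2@ax; b=(P['L2']+P['B2'])/2@ax
print('yaw',np.degrees(y),'width',r-w,'len',b-t,'ctr',ax*(t+b)/2+ay*(w+r)/2,'ctr from L', ax*(t+b)/2+ay*(w+35))
E
```

```text
L1 [426.1 166.1]
L2 [508.9 160.1]
T1 [409.8 183.5]
T2 [412.3 221. ]
B2 [512.4 213. ]
R1 [429.9 236.4]
R2 [450.8 236. ]
side -4.1224539019457636 R -1.0617847245737049 T-90 -3.8392661635389516 B -3.8526538753493043
yaw -3.984206960694946 width 71.05492929258526 len 100.43774893892572 ctr [461.20022842 199.12591277] ctr from L [461.16357938 198.59972288]
```

```bash
python3 plan.py 0.36 0.0 0.16 -2 15|sed -n '1,2p'
```

```text
clock 10.05 pos [0.4593 0.2944 0.1973] yaw -3.92 tilt 0.02 d [ -99.3 -294.4  -37.3] dyaw 1.92 n 15
[-0.8, -0.21, 0.1] -0.0007
```

```bash

python3 -m inch '[[-0.7,-0.3,0.1,0,0,0,1],[-0.75,-0.3,0.1,0,0,0,1],[-0.75,-0.3,0.1,0,0,0,1],[-0.75,-0.3,0.1,0,0,0,1],[-0.75,-0.3,0.1,0,0,0,1],[-0.75,-0.3,0.1,0,0,0,1],[-0.75,-0.3,0.1,0,0,0,1],[-0.75,-0.3,0.1,0,0,0,1]]'
python3 -m inch '[[-0.9,-0.25,0.1,0,0,-0.001,1],[-0.9,-0.25,0.1,0,0,-0.001,1],[-0.9,-0.2,0.1,0,0,-0.001,1],[-0.9,-0.2,0.1,0,0,-0.001,1],[-0.9,0,0.1,0,0,-0.001,1],[-0.9,0,0.1,0,0,-0.001,1],[-0.9,0,0.1,0,0,-0.001,1],[-0.9,0,0.1,0,0,-0.001,1]]'
python3 plan.py 0.36 -0.15 0.18 -2 8|sed -n '1,2p'
```

```text
clock: 10.85
eef_pos: [0.388, 0.15, 0.1763]
tool_rot: [0.73, 0.683, -0.001, -0.001]
ft_force: [0.2, -0.4, 0.7]
grip_width: 0.0604
clock: 11.65
eef_pos: [0.3561, -0.0283, 0.1565]
tool_rot: [0.721, 0.692, -0.0, -0.001]
ft_force: [-0.5, -0.5, -0.5]
grip_width: 0.0605
clock 11.65 pos [ 0.3561 -0.0283  0.1565] yaw -2.35 tilt 0.09 d [   3.9 -121.7   23.5] dyaw 0.35 n 8
[-0.61, 0.04, -0.12] -0.0002
```

```bash

python3 -m inch '[[-0.7,0,-0.15,0,0,0,1],[-0.7,0,-0.15,0,0,0,1],[-0.7,0,-0.15,0,0,0,1],[-0.7,0,-0.15,0,0,0,1],[-0.7,0.1,-0.15,0,0,0,1],[-0.6,0.3,-0.15,0,0,0,1],[-0.5,0.6,-0.15,0,0,0,1],[-0.4,0.8,-0.15,0,0,0,1]]'
python3 -m inch '[[-0.1,0.8,-0.15,0,0,0,1],[0,0.8,-0.15,0,0,0,1],[0,0.8,0,0,0,0,1],[0,0.8,0,0,0,0,1],[0,0.8,0,0,0,0,1],[0,0.8,0,0,0,0,1],[0,0.5,0,0,0,0,1],[0,0,0,0,0,0,1]]'
python3 - <<'E'
from loc import *
p,d,c=snap('wrist','w6.png'); np.savez('pics/w6.npz',p=p,d=d,**c)
E
```

```text
clock: 12.45
eef_pos: [0.3962, -0.1547, 0.1866]
tool_rot: [0.722, 0.692, -0.0, -0.001]
ft_force: [0.6, 0.2, -0.3]
grip_width: 0.0601
clock: 13.25
eef_pos: [0.53, -0.1619, 0.1932]
tool_rot: [0.721, 0.693, -0.0, -0.001]
ft_force: [-0.8, -0.0, -1.0]
grip_width: 0.0605
```

View pics/w6.png

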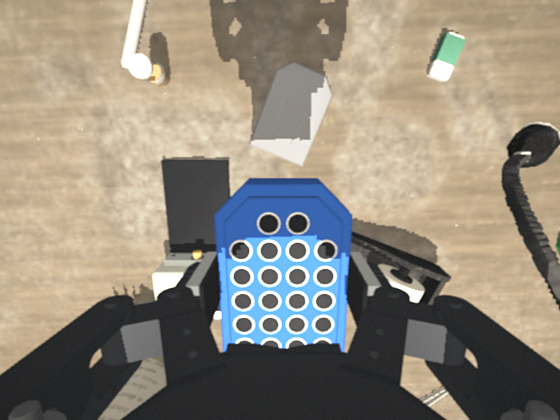

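```bash
python3 - <<'E'
from loc import *
D=np.load('pics/w6.npz'); p=D['p']
cv2.imwrite('pics/w6c.png',cv2.resize(p[150:290,145:245],None,fx=5,fy=5,interpolation=cv2.INTER_NEAREST))
E
```

```text
(no output)
```

View pics/w6c.png

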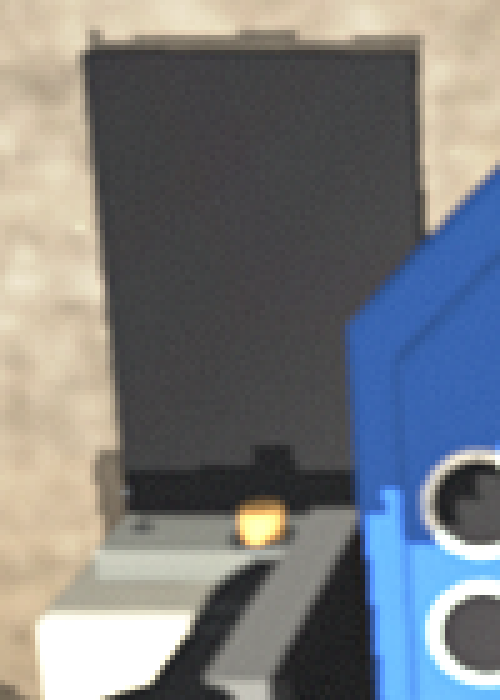

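```bash
python3 - <<'E'
from loc import *
D=np.load('pics/w6.npz'); c={k:D[k] for k in('vfov','cx','cy','R','t')}; d=D['d']
P={n:(onz(c,*uv,z)*1000).round(1) for n,uv,z in (('TL',(162,160.4),.006),('TR',(228.4,160.4),.006),('BL',(169.4,244),.006),('R2',(229.4,190),.006),('F1',(169.8,252.4),.026),('F2',(215.4,251.4),.026),('PIN',(197,250),.0215))}
for n,v in P.items(): print(n,v)
W=world(c,d)
for u,v in((180,254),(210,252),(175,256),(197,200),(197,252),(180,248),(200,248)): print((u,v),W[v,u].round(4))
E
```

```text
TL [ 487.2 -291.5    6. ]
TR [ 490.1 -218.7    6. ]
BL [ 584.8 -296.9    6. ]
R2 [ 523.  -220.5    6. ]
F1 [ 587.4 -289.4   26. ]
F2 [ 588.3 -238.3   26. ]
PIN [ 587.5 -260.1   21.5]
(180, 254) [ 0.5968 -0.2849  0.0089]
(210, 252) [ 0.5176 -0.1953  0.2022]
(175, 256) [ 0.5969 -0.289   0.0141]
(197, 200) [ 0.5331 -0.2584  0.0055]
(197, 252) [ 0.59   -0.2604  0.0215]
(180, 248) [ 0.5909 -0.2857  0.0044]
(200, 248) [ 0.5915 -0.2615  0.0055]
```

```bash
python3 plan.py 0.538 -0.2573 0.06 -2.8 8|sed -n '1,2p'
```

```text
clock 13.3 pos [ 0.5288 -0.1619  0.1934] yaw -2.33 tilt 0.16 d [   9.2  -95.4 -133.4] dyaw -0.47 n 8
[-0.47, 0.07, 0.67] 0.0003
```

```bash

python3 -m inch '[[-0.8,0.07,0.3,0,0,0.0003,1],[-0.8,0.07,0.5,0,0,0.0003,1],[-0.8,0.07,0.7,0,0,0.0003,1],[-0.8,0.07,0.9,0,0,0.0003,1],[-0.6,0.07,0.9,0,0,0.0003,1],[0,0.07,0.9,0,0,0.0003,1],[0,0.07,0.9,0,0,0.0003,1],[0,0.07,0.3,0,0,0.0003,1]]'
python3 plan.py 0.538 -0.2573 0.014 -2.8 4|sed -n '1,2p'
```

```text
clock: 14.1
eef_pos: [0.5359, -0.2571, 0.057]
tool_rot: [0.724, 0.689, -0.001, -0.003]
ft_force: [-0.4, -0.0, -1.4]
grip_width: 0.0604
clock 14.1 pos [ 0.5359 -0.2571  0.057 ] yaw -2.84 tilt 0.37 d [  2.1  -0.2 -43. ] dyaw 0.04 n 4
[-0.0, 0.02, 0.43] -0.0001
```

```bash

python3 -m inch '[[0,0,0.4,0,0,0,1],[0,0,0.4,0,0,0,1],[0,0,0.4,0,0,0,1],[0,0.05,0.25,0,0,0,1],[0,0,0.1,0,0,0,1],[0,0,0,0,0,0,1],[0,0,0,0,0,0,1],[0,0,0,0,0,0,1]]'
python3 - <<'E'
from loc import *
o=bot.get_obs();print({k:np.round(o[k],4) for k in('eef_pos','ft_force','ft_torque','grip_width')})
p,d,c=snap('wrist','w7.png'); snap('top','top7.png')
E
python3 -c "
import cv2;p=cv2.imread('pics/top7.png');cv2.imwrite('pics/top7c.png',cv2.resize(p[140:270,320:440],None,fx=4,fy=4))"
```

```text
clock: 14.9
eef_pos: [0.5406, -0.2586, 0.0218]
tool_rot: [0.724, 0.69, 0.0, 0.0]
ft_force: [0.2, -0.1, -0.6]
grip_width: 0.0599
{'eef_pos': array([ 0.5406, -0.2586,  0.0218]), 'ft_force': array([ 0.2256, -0.1225, -0.6163]), 'ft_torque': array([ 0.0003, -0.0531, -0.0079]), 'grip_width': np.float64(0.0599)}
```

View pics/top7c.png

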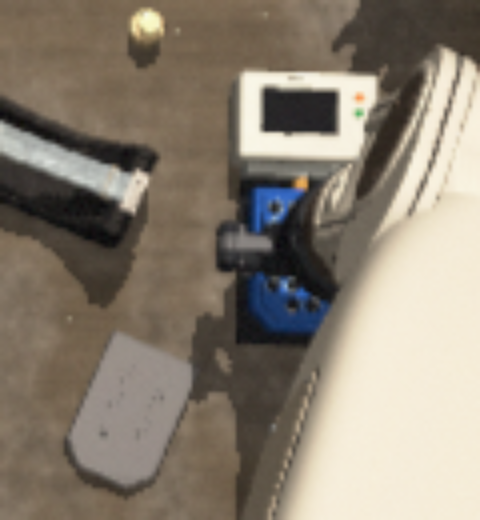

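View pics/w7.png

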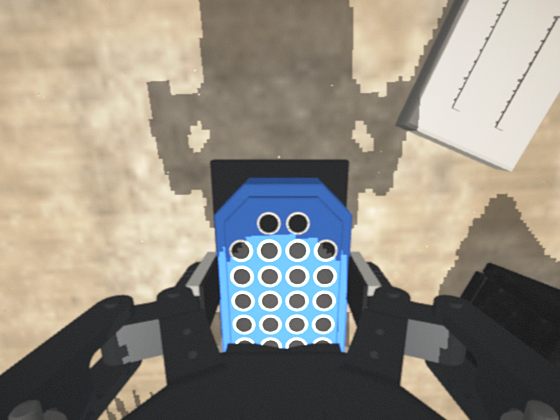

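```bash

python3 -m inch '[[0,0,0.15,0,0,0,1],[0,0,0.15,0,0,0,1],[0,0,0.1,0,0,0,1],[0,0,0.04,0,0,0,1],[0,0,0,0,0,0,1],[0,0,0,0,0,0,1],[0,0,0,0,0,0,1],[0,0,0,0,0,0,1]]'
```

```text
clock: 15.8
eef_pos: [0.5399, -0.2583, 0.0106]
tool_rot: [0.724, 0.69, -0.0, -0.0]
ft_force: [-3.0, 0.9, 4.9]
grip_width: 0.0603
```

```bash

python3 -m inch '[[0,0.1,0,0,0,0,1],[0,0.1,0,0,0,0,1],[0,0.1,0,0,0,0,1],[0,0.1,0,0,0,0,1],[0,0,0,0,0,0,1],[0,0,0,0,0,0,1],[0,0,0,0,0,0,1],[0,0,0,0,0,0,1]]'
```

```text
clock: 16.6
eef_pos: [0.5478, -0.2589, 0.0106]
tool_rot: [0.724, 0.689, -0.002, -0.001]
ft_force: [-7.6, 1.0, 9.2]
grip_width: 0.0603
```

```bash

python3 -m inch '[[0,0.06,0,0,0,0,1],[0,0.06,0,0,0,0,1],[0,0,0,0,0,0,1],[0,0,0,0,0,0,1],[0,0,0,0,0,0,1],[0,0,0,0,0,0,1],[0,0,0,0,0,0,1],[0,0,0,0,0,0,1]]'
python3 - <<'E'
from loc import *
o=bot.get_obs();print({k:np.round(o[k],4) for k in('eef_pos','ft_force','ft_torque','grip_width')})
E
```

```text
clock: 17.4
eef_pos: [0.5498, -0.2589, 0.0106]
tool_rot: [0.724, 0.689, -0.002, -0.002]
ft_force: [-9.7, 1.3, 10.9]
grip_width: 0.0602
{'eef_pos': array([ 0.5498, -0.2589,  0.0106]), 'ft_force': array([-9.7414,  1.2953, 10.871 ]), 'ft_torque': array([0.2743, 2.0186, 0.0109]), 'grip_width': np.float64(0.0602)}
```

```bash

python3 -m inch '[[0,0.06,-0.02,0,0,0,1],[0,0.06,-0.02,0,0,0,1],[0,0,0,0,0,0,1],[0,0,0,0,0,0,1],[0,0,0,0,0,0,1],[0,0,0,0,0,0,1],[0,0,0,0,0,0,1],[0,0,0,0,0,0,1]]'
python3 -m inch '[[0,0.06,0,0,0,0,1],[0,0.06,0,0,0,0,1],[0,0,0,0,0,0,1],[0,0,0,0,0,0,1],[0,0,0,0,0,0,1],[0,0,0,0,0,0,1],[0,0,0,0,0,0,1],[0,0,0,0,0,0,1]]'
```

```text
clock: 18.2
eef_pos: [0.5508, -0.259, 0.0106]
tool_rot: [0.725, 0.689, -0.003, -0.004]
ft_force: [-13.8, 0.7, 9.7]
grip_width: 0.0604
clock: 19.0
eef_pos: [0.5507, -0.2589, 0.0106]
tool_rot: [0.725, 0.689, -0.005, -0.006]
ft_force: [-19.7, 1.8, 15.7]
grip_width: 0.0606
```

```bash

python3 - <<'E'
from loc import *
p,d,c=snap('wrist','w8.png'); snap('scene','s8.png')
W=world(c,d); 
m=masks(p)['blue']
for u,v in((250,190),(310,190),(254,235),(312,236),(254,290),(311,288)): print(W[v-1:v+2,u-1:u+2].reshape(-1,3).mean(0).round(4))
k=cv2.resize(cv2.imread('pics/s8.png')[100:230,230:440],None,fx=3.5,fy=3.5,interpolation=cv2.INTER_CUBIC); cv2.imwrite('pics/s8c.png',k)
E
python3 plan.py 0.55 -.259 .01 -2.8 1
```

```text
[ 0.508  -0.2699  0.026 ]
[ 0.5094 -0.2438  0.0252]
[ 0.5272 -0.2692  0.0302]
[ 0.5288 -0.2439  0.0307]
[ 0.5536 -0.2711  0.0305]
[ 0.5538 -0.245   0.0307]
clock 19.1 pos [ 0.5508 -0.259   0.0106] yaw -2.9 tilt 0.9 d [-0.8 -0.  -0.6] dyaw 0.1 n 1
[-0.0, -0.03, 0.02] -0.0005
```

View pics/s8c.png

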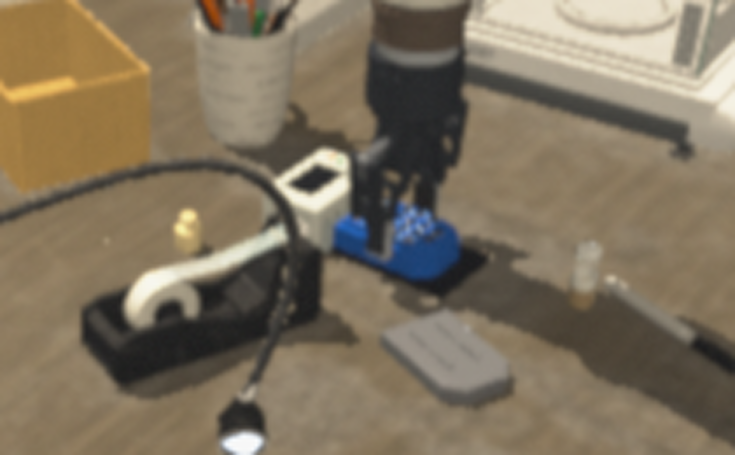

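View pics/w8.png

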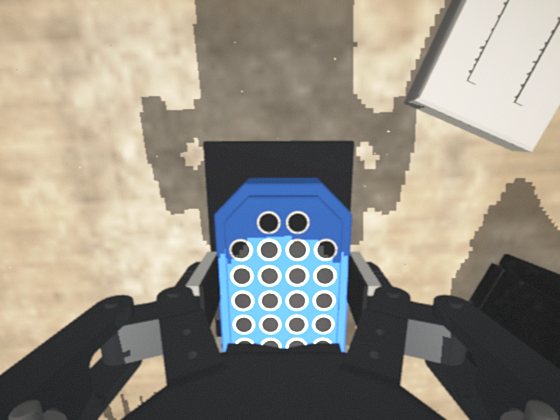

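```bash

for i in 1 2 3 4 5; do python3 -m inch '[[0,0,0,0,0,0,1],[0,0,0,0,0,0,1],[0,0,0,0,0,0,1],[0,0,0,0,0,0,1],[0,0,0,0,0,0,1],[0,0,0,0,0,0,1],[0,0,0,0,0,0,1],[0,0,0,0,0,0,1]]' | egrep 'clock|eef|force'; done
```

```text
clock: 19.9
eef_pos: [0.5508, -0.2589, 0.0106]
ft_force: [-20.3, 1.6, 15.4]
clock: 20.7
eef_pos: [0.5508, -0.259, 0.0106]
ft_force: [-19.2, 1.4, 15.6]
clock: 21.5
eef_pos: [0.5508, -0.259, 0.0106]
ft_force: [-19.1, 0.7, 15.7]
clock: 22.3
eef_pos: [0.5508, -0.259, 0.0106]
ft_force: [-19.1, 0.7, 15.2]
clock: 23.1
eef_pos: [0.5508, -0.259, 0.0106]
ft_force: [-19.2, 0.3, 14.9]
```

```bash

python3 - <<'E'
from loc import *
p,d,c=snap('top'); k=cv2.resize(p[150:220,370:430],None,fx=9,fy=8,interpolation=cv2.INTER_CUBIC); cv2.imwrite('pics/t8c.png',k)
W=world(c,d)
for v in range(182,202): print(v,W[v,386].round(4),p[v,386],W[v,390].round(4),p[v,390])
E
```

```text
182 [ 0.6033 -0.2409  0.0283] [115 124 125] [ 0.6034 -0.2515  0.027 ] [117 124 126]
183 [ 0.6002 -0.2402  0.0311] [90 82 78] [ 0.6005 -0.2511  0.0287] [133 119 107]
184 [ 0.5985 -0.2415  0.0243] [174  96  52] [ 0.5981 -0.2515  0.0265] [180 107  67]
185 [ 0.5946 -0.2396  0.0335] [195 104  52] [ 0.5947 -0.2502  0.0323] [193 103  51]
186 [ 0.5923 -0.2399  0.0315] [194 109  63] [ 0.5923 -0.2506  0.0303] [196 106  54]
187 [ 0.5892 -0.2391  0.035 ] [168 121  90] [ 0.5894 -0.25    0.0326] [189 103  54]
188 [ 0.5865 -0.239   0.0352] [113  88  72] [ 0.587  -0.2503  0.0309] [153  84  43]
189 [ 0.5843 -0.2395  0.0323] [156 128 106] [ 0.5692 -0.2265  0.1462] [93 54 32]
190 [ 0.5816 -0.2395  0.0323] [188 117  77] [ 0.5663 -0.2257  0.1498] [40 24 23]
191 [ 0.5727 -0.2296  0.082 ] [141  83  49] [ 0.5628 -0.2238  0.1584] [25 23 25]
192 [ 0.5646 -0.2207  0.1265] [68 50 38] [ 0.5608 -0.2243  0.1558] [20 20 20]
193 [ 0.5624 -0.2211  0.124 ] [43 39 40] [ 0.5584 -0.2243  0.1555] [18 13 17]
194 [ 0.5602 -0.2214  0.122 ] [87 89 92] [ 0.5553 -0.2229  0.1617] [15 14 16]
195 [ 0.558  -0.2218  0.1199] [118 122 126] [ 0.5537 -0.2242  0.1555] [17 15 15]
196 [ 0.5557 -0.2219  0.119 ] [128 132 136] [ 0.5513 -0.224   0.1559] [16 15 15]
197 [ 0.553  -0.2214  0.1209] [111 113 117] [ 0.5487 -0.2236  0.1577] [13 13 16]
198 [ 0.5502 -0.2207  0.1244] [64 62 65] [ 0.5467 -0.2243  0.154 ] [25 22 22]
199 [ 0.5477 -0.2206  0.1247] [27 26 28] [ 0.545  -0.2253  0.1486] [17 20 18]
200 [ 0.5459 -0.2217  0.1189] [19 17 20] [ 0.5425 -0.2252  0.149 ] [22 20 20]
201 [ 0.5472 -0.2284  0.0842] [24 22 23] [ 0.5406 -0.226   0.1446] [21 17 18]
```

View pics/t8c.png

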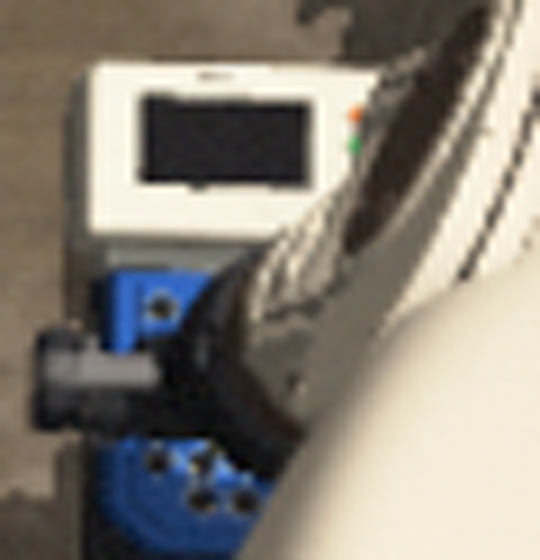

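```bash

python3 -m inch '[[0,-0.3,0,0,0,0,1],[0,-0.3,0,0,0,0,1],[0,-0.3,-0.3,0,0,0,1],[0,-0.3,-0.6,0,0,0,1],[0,-0.3,-0.8,0,0,0,1],[0,-0.2,-0.8,0,0,0,1],[0,0,-0.8,0,0,0,1],[0,0,-0.8,0,0,0,1]]'
python3 -m inch '[[0,0,-0.8,0,0,0,1],[0,-0.3,-0.4,0,0,0,1],[0,-0.9,0,0,0,0,1],[0,-0.9,0,0,0,0,1],[0,-0.9,0,0,0,0,1],[0,-0.9,0,0,0,0,1],[0,-0.6,0,0,0,0,1],[0,0,0,0,0,0,1]]'
python3 - <<'E'
from loc import *
p,d,c=snap('wrist','w9.png');np.savez('pics/w9.npz',p=p,d=d,**c)
k=cv2.resize(p[170:350,205:360],None,fx=5,fy=3.3,interpolation=cv2.INTER_NEAREST); cv2.imwrite('pics/w9c.png',k)
E
python3 plan.py 0.36 0.1 .13 -4 8
```

```text
clock: 23.95
eef_pos: [0.5172, -0.2574, 0.1163]
tool_rot: [0.724, 0.69, 0.001, 0.001]
ft_force: [0.5, -0.7, -0.2]
grip_width: 0.0601
clock: 24.75
eef_pos: [0.402, -0.2513, 0.1441]
tool_rot: [0.725, 0.689, -0.0, -0.0]
ft_force: [-0.4, -0.0, -0.7]
grip_width: 0.0604
clock 24.8 pos [ 0.4036 -0.2517  0.1443] yaw -2.84 tilt 0.05 d [-43.6 351.7 -14.3] dyaw -1.16 n 8
[1.75, -0.31, 0.07] 0.0008
[1.74, -0.31, 0.07] 0.0008
[1.74, -0.31, 0.07] 0.0008
[1.74, -0.32, 0.07] 0.0008
[1.74, -0.32, 0.07] 0.0008
[1.74, -0.33, 0.07] 0.0008
[1.74, -0.33, 0.07] 0.0008
[1.74, -0.34, 0.07] 0.0008
```

View pics/w9c.png

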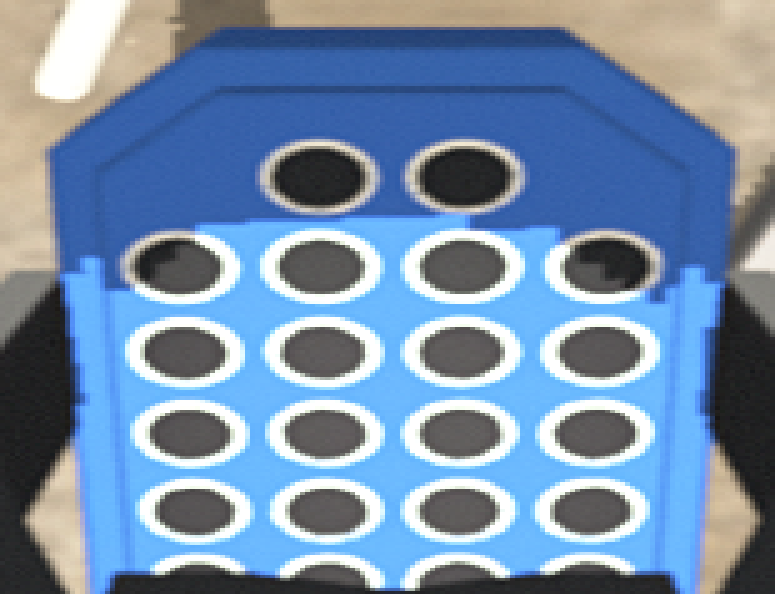

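```bash
python3 - <<'E'
from loc import *
D=np.load('pics/w9.npz'); c={k:D[k] for k in('vfov','cx','cy','R','t')}
T=np.array([.4036,-.2517,.1443]); a=np.radians(-2.84); ax=np.array([np.cos(a),np.sin(a)]); ay=np.array([-ax[1],ax[0]])
u0=T[2]-.0046
for nm,uv,z in(('rimend',(283,184.2),.02),('liptop',(283,196.8),.025),('bot',(283,178.7),0.0),('L',(215,216),.02),('R',(352,216),.02)):
    q=(onz(c,*uv,u0+z)-T)[:2]*1000; print(nm,'along',(q@ax).round(2),'lat',(q@ay).round(2))
E
```

```text
rimend along -46.71 lat 1.61
liptop along -42.23 lat 1.62
bot along -46.12 lat 1.63
L along -32.47 lat -28.5
R along -32.52 lat 32.2
```

```bash

python3 -m inch '[[0.9,-0.3,0,0,0,0,1],[0.95,-0.3,0,0,0,0,1],[0.95,-0.2,0,0,0,0,1],[0.95,-0.2,0,0,0,0,1],[0.95,-0.15,0,0,0,0,1],[0.95,-0.15,0,0,0,0,1],[0.95,-0.1,0,0,0,0,1],[0.95,-0.1,0,0,0,0,1]]'
python3 -m inch '[[0.95,-0.1,0,0,0,0.001,1],[0.95,-0.1,0,0,0,0.001,1],[0.95,-0.1,0,0,0,0.001,1],[0.95,-0.1,0,0,0,0.001,1],[0.95,-0.1,0,0,0,0.001,1],[0.95,0,0,0,0,0.001,1],[0.95,0.2,0,0,0,0,1],[0.9,0.4,0,0,0,0,1]]'
python3 plan.py 0.4596 0.196 .06 -4 6|head -2
```

```text
clock: 25.6
eef_pos: [0.3771, -0.0603, 0.1443]
tool_rot: [0.724, 0.69, 0.001, 0.001]
ft_force: [-0.2, 0.0, -2.1]
grip_width: 0.0603
clock: 26.4
eef_pos: [0.3902, 0.1285, 0.1442]
tool_rot: [0.73, 0.683, 0.001, 0.0]
ft_force: [1.1, -0.7, -0.7]
grip_width: 0.0602
clock 26.4 pos [0.3902 0.1285 0.1442] yaw -3.79 tilt 0.07 d [ 69.4  67.5 -84.2] dyaw -0.21 n 6
[0.48, 0.43, 0.56] 0.0002
```

```bash

python3 -m inch '[[0.6,0.3,0.2,0,0,0.0002,1],[0.6,0.5,0.3,0,0,0.0002,1],[0.6,0.6,0.5,0,0,0.0002,1],[0.5,0.6,0.6,0,0,0.0002,1],[0.3,0.6,0.7,0,0,0.0002,1],[0,0,0.6,0,0,0.0002,1],[0,0,0,0,0,0,1],[0,0,0,0,0,0,1]]'
python3 plan.py 0.4596 0.196 .026 -4 4|head -2
```

```text
clock: 27.2
eef_pos: [0.4588, 0.1869, 0.0709]
tool_rot: [0.732, 0.681, -0.001, -0.0]
ft_force: [0.1, 0.1, -0.3]
grip_width: 0.0605
clock 27.2 pos [0.4588 0.1869 0.0709] yaw -4.09 tilt 0.08 d [  0.8   9.1 -44.9] dyaw 0.09 n 4
[0.09, 0.0, 0.45] -0.0001
```

```bash

python3 -m inch '[[0.2,0.02,0.3,0,0,0,1],[0.16,0.02,0.4,0,0,0,1],[0,0,0.4,0,0,0,1],[0,0,0.4,0,0,0,1],[0,0,0.3,0,0,0,1],[0,0,0,0,0,0,1],[0,0,0,0,0,0,1],[0,0,0,0,0,0,1]]'
python3 plan.py 0.4596 0.196 .02 -4 1
python3 - <<'E'
from loc import *
snap('wrist','w10.png'); p,d,c=snap('top'); cv2.imwrite('pics/t10.png',cv2.resize(p[190:290,160:280],None,fx=6,fy=6,interpolation=cv2.INTER_CUBIC))
E
```

```text
clock: 28.0
eef_pos: [0.461, 0.196, 0.0266]
tool_rot: [0.732, 0.681, 0.0, 0.0]
ft_force: [0.5, 0.0, -1.1]
grip_width: 0.0598
clock 28.0 pos [0.461  0.196  0.0266] yaw -4.1 tilt 0.04 d [-1.4 -0.  -6.6] dyaw 0.1 n 1
[-0.01, -0.06, 0.27] -0.0005
```

View pics/w10.png

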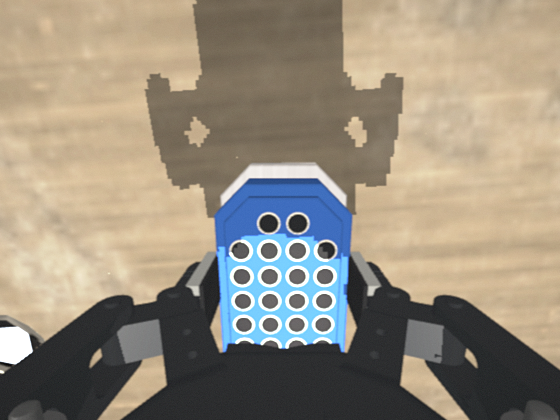

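View pics/t10.png

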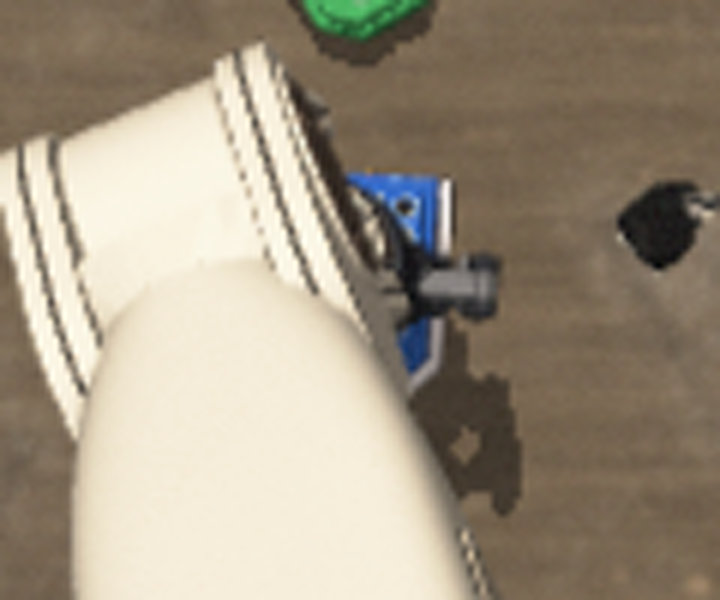

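```bash
python3 - <<'E'
from loc import *
c=bot.get_calibration('wrist'); T=np.array(bot.get_obs()['eef_pos']); print(T)
p=cv2.imread('pics/w10.png'); print(p[155:185,283].tolist())
a=np.radians(-4.1); ax=np.array([np.cos(a),np.sin(a)]); ay=np.array([-ax[1],ax[0]])
for nm,uv,z,o in(('plate bot',(283,178.7),T[2]-.0046,46),('rim',(283,184.2),T[2]+.0154,46),('nest',(283,163),.010,50),('nestL',(250,163),.010,50),('nestR',(316,163),.010,50),('pL',(246,178.7),T[2]-.0046,46),('pR',(320,178.7),T[2]-.0046,46)):
    q=(onz(c,*uv,z)-T)[:2]*1000; print(nm,(q@ax).round(2)+o,(q@ay).round(2))
E
```

```text
[0.46110352 0.19610256 0.02678002]
[[95, 117, 129], [95, 115, 129], [95, 116, 130], [97, 117, 132], [93, 114, 128], [90, 111, 126], [101, 120, 132], [125, 138, 149], [152, 159, 163], [168, 173, 179], [191, 198, 207], [222, 226, 231], [232, 235, 240], [234, 237, 242], [231, 235, 240], [232, 235, 240], [232, 236, 240], [231, 234, 239], [232, 236, 241], [232, 236, 240], [233, 237, 241], [235, 241, 245], [228, 233, 239], [158, 131, 127], [128, 70, 38], [133, 75, 40], [134, 79, 48], [132, 77, 43], [144, 85, 49], [169, 98, 56]]
plate bot 1.4699999999999989 1.22
rim 0.8400000000000034 1.21
nest -1.0600000000000023 1.22
nestL -1.0300000000000011 -16.28
nestR -1.0900000000000034 18.72
pL 1.5 -17.14
pR 1.4399999999999977 19.59
```

```bash

python3 -m inch '[[0,-0.035,0.1,0,0,0,1],[0,0,0.1,0,0,0,1],[0,0,0.1,0,0,0,1],[0,0,0.1,0,0,0,1],[0,0,0.08,0,0,0,1],[0,0,0.04,0,0,0,1],[0,0,0,0,0,0,1],[0,0,0,0,0,0,1]]'
python3 plan.py 0.4602 0.196 .0146 -4 1
```

```text
clock: 28.9
eef_pos: [0.4597, 0.196, 0.0146]
tool_rot: [0.732, 0.681, 0.0, 0.0]
ft_force: [-4.0, -2.3, 10.0]
grip_width: 0.0602
clock 28.9 pos [0.4597 0.196  0.0146] yaw -4.09 tilt 0.02 d [0.5 0.  0. ] dyaw 0.09 n 1
[0.0, 0.02, -0.0] -0.0005
```

```bash

python3 -m inch '[[0,0,-0.03,0,0,0,-1],[0,0,0,0,0,0,-1],[0,0,0,0,0,0,-1],[0,0,0,0,0,0,-1],[0,0,0,0,0,0,-1],[0,0,-0.5,0,0,0,-1],[0,0,-0.8,0,0,0,-1],[0,0,-0.9,0,0,0,-1]]'
python3 -m inch '[[0,0,-0.9,0,0,0,-1],[0,0,-0.9,0,0,0,-1],[0.1,0.5,-0.9,0,0,-0.02,-1],[0.1,0.7,-0.6,0,0,-0.02,-1],[0.1,0.9,0,0,0,-0.02,-1],[0.1,0.9,0,0,0,-0.02,-1],[0,0.9,0,0,0,-0.02,-1],[0,0,0,0,0,0,-1]]'
python3 - <<'E'
from loc import *
p,d,c=snap('wrist','w11.png');np.savez('pics/w11.npz',p=p,d=d,**c)
snap('top','top11.png')
E
python3 plan.py 0.617 0.209 .1 30 8
```

```text
clock: 29.7
eef_pos: [0.459, 0.1957, 0.0689]
tool_rot: [0.732, 0.681, -0.001, -0.0]
ft_force: [-0.4, -0.1, -0.1]
grip_width: 0.0854
clock: 30.5
eef_pos: [0.5587, 0.2132, 0.151]
tool_rot: [0.616, 0.787, 0.001, 0.0]
ft_force: [-0.5, 0.2, -0.4]
grip_width: 0.0856
clock 30.6 pos [0.5559 0.2126 0.1508] yaw 13.84 tilt 0.11 d [ 61.1  -3.6 -50.8] dyaw 16.16 n 8
[-0.09, 0.29, 0.25] -0.0112
[-0.1, 0.29, 0.25] -0.0112
[-0.11, 0.29, 0.25] -0.0112
[-0.12, 0.28, 0.25] -0.0112
[-0.13, 0.28, 0.25] -0.0112
[-0.14, 0.27, 0.25] -0.0112
[-0.15, 0.27, 0.25] -0.0112
[-0.16, 0.26, 0.25] -0.0112
```

View pics/w11.png

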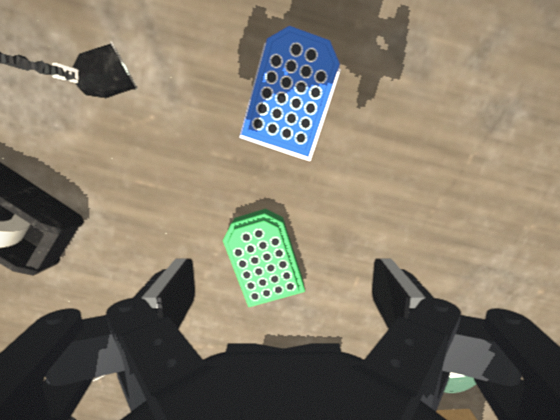

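View pics/top11.png

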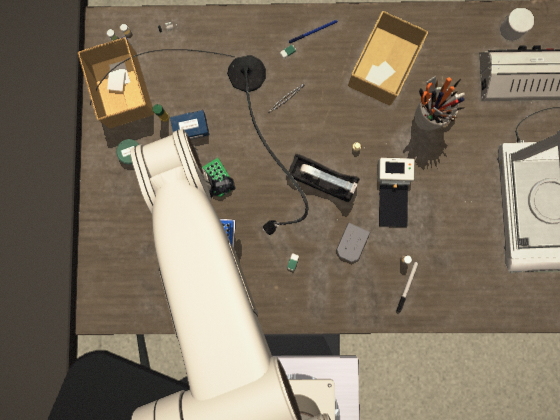

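```bash
python3 - <<'E'
from loc import *
D=np.load('pics/w11.npz'); p,d=D['p'],D['d']; c={k:D[k] for k in('vfov','cx','cy','R','t')}
W=world(c,d)
h=cv2.cvtColor(p,cv2.COLOR_BGR2HSV).astype(int)
m=(h[...,0]>45)&(h[...,0]<80)&(h[...,1]>90); m[320:]=0
k=hullquad(m,c,0); print(cv2.boundingRect(k),rect(k,c,.02),np.percentile(W[m][:,2],[5,50,95]))
m=masks(p)['blue']; k=hullquad(m,c,0); print('blue',rect(k,c,.03),np.percentile(W[m][:,2],[5,50,95]))
for u,v in ((303,54),(330,77),(257,124),(301,139),(290,95)): print(W[v-2:v+3,u+8-2:u+8+3,2].mean())
E
```

```text
(223, 209, 82, 98) (array([616.07281494, 207.50097656]), np.float32(95.144585), np.float32(62.993427), np.float32(31.499096), (np.float64(61.405109842004435), np.float64(40.46728952272127))) [0.01086919 0.02332292 0.02541725]
blue (array([460.62930298, 196.97590637]), np.float32(89.91771), np.float32(59.674854), np.float32(-3.6177218), (np.float64(59.25645708741111), np.float64(41.08620976152233))) [0.02875076 0.03394086 0.03554497]
0.03514547719988894
0.006914171500100199
0.03477824874858476
0.04260444866500768
0.034530192747340344
```

```bash

python3 -m inch '[[-0.09,0.3,0.25,0,0,-0.012,-1],[-0.1,0.3,0.25,0,0,-0.012,-1],[-0.1,0.3,0.25,0,0,-0.012,-1],[-0.12,0.3,0.25,0,0,-0.012,-1],[-0.13,0.28,0.25,0,0,-0.012,-1],[-0.14,0.27,0.25,0,0,-0.012,-1],[-0.15,0.27,0.25,0,0,-0.012,-1],[-0.16,0.26,0.25,0,0,-0.012,-1]]'
python3 plan.py 0.6175 0.208 .004 31 5|head -2
python3 - <<'E'
from loc import *
p,d,c=snap('wrist','w12.png')
h=cv2.cvtColor(p,cv2.COLOR_BGR2HSV).astype(int)
m=(h[...,0]>45)&(h[...,0]<80)&(h[...,1]>90); m[320:]=0
k=hullquad(m,c,0); print(cv2.boundingRect(k),rect(k,c,.02))
E
```

```text
clock: 31.4
eef_pos: [0.6176, 0.2104, 0.1014]
tool_rot: [0.491, 0.871, -0.0, -0.001]
ft_force: [-0.1, -0.5, -0.5]
grip_width: 0.0855
clock 31.4 pos [0.6176 0.2104 0.1014] yaw 31.25 tilt 0.08 d [ -0.1  -2.4 -97.4] dyaw -0.25 n 5
[-0.02, -0.01, 0.78] 0.0003
(238, 158, 82, 115) (array([617.55377197, 207.63821411]), np.float32(92.68551), np.float32(61.957394), np.float32(31.087023), (np.float64(60.127649737606646), np.float64(40.334735983571605)))
```

View pics/w12.png

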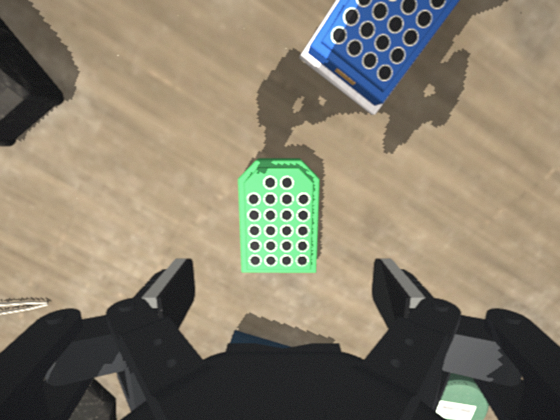

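```bash

python3 -m inch '[[-0.125,-0.055,0.6,0,0,0,-1],[0,0,0.7,0,0,0,-1],[0,0,0.7,0,0,0,-1],[0,0,0.7,0,0,0,-1],[0,0,0.7,0,0,0,-1],[0,0,0.3,0,0,0,-1],[0,0,0.15,0,0,0,-1],[0,0,0,0,0,0,-1]]'
python3 plan.py 0.618 0.207 .004 31 1
```

```text
clock: 32.25
eef_pos: [0.6188, 0.2072, 0.0054]
tool_rot: [0.491, 0.871, -0.0, -0.0]
ft_force: [-0.0, 0.4, -0.0]
grip_width: 0.0853
clock 32.25 pos [0.6188 0.2072 0.0054] yaw 31.18 tilt 0.03 d [-0.8 -0.2 -1.4] dyaw -0.18 n 1
[0.01, -0.03, 0.06] 0.001
```

```bash

python3 -m inch '[[0,-0.03,0.05,0,0,0,-1],[0,0,0,0,0,0,1],[0,0,0,0,0,0,1],[0,0,0,0,0,0,1],[0,0,0,0,0,0,1],[0,0,0,0,0,0,1],[0,0,0,0,0,0,1],[0,0,0,0,0,0,1]]'
python3 -m inch '[[0,0,0,0,0,0,1],[0,0,0,0,0,0,1],[0,0,0,0,0,0,1],[0,0,-0.2,0,0,0,1],[0,0,-0.6,0,0,0,1],[0,0,-0.9,0,0,0,1],[0,0,-0.9,0,0,0,1],[0,0,-0.9,0,0,0,1]]'
python3 plan.py 0.40 0.17 .16 -4 15
```

```text
clock: 33.05
eef_pos: [0.6195, 0.2071, 0.0054]
tool_rot: [0.491, 0.871, 0.001, 0.001]
ft_force: [-0.8, -0.5, 6.0]
grip_width: 0.0606
clock: 33.85
eef_pos: [0.6184, 0.2067, 0.0929]
tool_rot: [0.491, 0.871, -0.0, -0.0]
ft_force: [-0.1, 0.2, -0.6]
grip_width: 0.0603
clock 33.85 pos [0.6184 0.2067 0.0929] yaw 31.19 tilt 0.03 d [-218.4  -36.7   67.1] dyaw -35.19 n 15
[0.22, -0.55, -0.18] 0.013
[0.2, -0.56, -0.18] 0.013
[0.17, -0.56, -0.18] 0.013
[0.15, -0.57, -0.18] 0.013
[0.13, -0.58, -0.18] 0.013
[0.1, -0.58, -0.18] 0.013
[0.08, -0.59, -0.18] 0.013
[0.05, -0.59, -0.18] 0.013
[0.03, -0.59, -0.18] 0.013
[0.01, -0.59, -0.18] 0.013
[-0.02, -0.59, -0.18] 0.013
[-0.04, -0.59, -0.18] 0.013
[-0.07, -0.59, -0.18] 0.013
[-0.09, -0.58, -0.18] 0.013
[-0.11, -0.58, -0.18] 0.013
```

```bash

python3 -m inch '[[0.2,-0.55,-0.4,0,0,0.013,1],[0.2,-0.56,-0.4,0,0,0.013,1],[0.17,-0.56,-0.4,0,0,0.013,1],[0.15,-0.57,-0.4,0,0,0.013,1],[0.13,-0.58,-0.4,0,0,0.013,1],[0.1,-0.58,-0.3,0,0,0.013,1],[0.08,-0.6,-0.2,0,0,0.013,1],[0.05,-0.6,-0.1,0,0,0.013,1]]'
python3 -m inch '[[0.03,-0.6,0,0,0,0.013,1],[0.01,-0.6,0,0,0,0.013,1],[-0.02,-0.6,0,0,0,0.013,1],[-0.04,-0.6,0,0,0,0.013,1],[-0.07,-0.6,0,0,0,0.013,1],[-0.09,-0.6,0,0,0,0.013,1],[-0.3,-0.6,0,0,0,0.013,1],[-0.6,-0.6,0,0,0,0.007,1]]'
python3 plan.py 0.36 -0.15 .17 -2.9 13 | head -3
```

```text
clock: 34.65
eef_pos: [0.5013, 0.1867, 0.158]
tool_rot: [0.627, 0.779, 0.001, 0.0]
ft_force: [-0.5, 0.4, -1.1]
grip_width: 0.0603
clock: 35.45
eef_pos: [0.3809, 0.1511, 0.1573]
tool_rot: [0.738, 0.675, 0.0, 0.0]
ft_force: [-0.1, -0.6, -0.8]
grip_width: 0.06
clock 35.45 pos [0.3809 0.1511 0.1573] yaw -5.17 tilt 0.05 d [ -20.9 -301.1   12.7] dyaw 2.27 n 13
[-0.93, 0.02, -0.04] -0.001
[-0.93, 0.02, -0.04] -0.001
```

```bash

python3 -m inch '[[-0.95,-0.2,0,0,0,-0.001,1],[-0.95,-0.2,0,0,0,-0.001,1],[-0.95,-0.1,0,0,0,-0.001,1],[-0.95,0,0,0,0,-0.001,1],[-0.95,0,0,0,0,-0.001,1],[-0.95,0,0,0,0,-0.001,1],[-0.95,0,0,0,0,-0.001,1],[-0.95,0,0,0,0,-0.001,1]]'
python3 -m inch '[[-0.95,0,0,0,0,-0.001,1],[-0.95,0,0,0,0,-0.001,1],[-0.95,0,0,0,0,-0.001,1],[-0.95,0.2,0,0,0,-0.001,1],[-0.9,0.4,0,0,0,-0.001,1],[-0.8,0.6,0,0,0,0,1],[-0.7,0.7,0,0,0,0,1],[-0.6,0.8,0,0,0,0,1]]'
python3 plan.py 0.536 -0.2583 .06 -2.9 8 | head -3
```

```text
clock: 36.25
eef_pos: [0.3537, -0.0384, 0.1574]
tool_rot: [0.73, 0.684, 0.0, 0.0]
ft_force: [1.2, 0.3, -1.2]
grip_width: 0.0603
clock: 37.05
eef_pos: [0.412, -0.2116, 0.1574]
tool_rot: [0.725, 0.689, 0.0, 0.0]
ft_force: [0.3, -0.5, -0.5]
grip_width: 0.0604
clock 37.05 pos [ 0.412  -0.2116  0.1574] yaw -2.89 tilt 0.03 d [124.  -46.7 -97.4] dyaw -0.01 n 8
[-0.2, 0.63, 0.49] 0.0
[-0.2, 0.63, 0.49] 0.0
```

```bash

python3 -m inch '[[-0.4,0.8,0.2,0,0,0,1],[-0.3,0.9,0.4,0,0,0,1],[-0.3,0.9,0.5,0,0,0,1],[-0.3,0.9,0.6,0,0,0,1],[-0.3,0.9,0.7,0,0,0,1],[0,0.6,0.8,0,0,0,1],[0,0,0.7,0,0,0,1],[0,0,0,0,0,0,1]]'
python3 plan.py 0.536 -0.2583 .014 -2.9 4 | head -3
```

```text
clock: 37.85
eef_pos: [0.5328, -0.2556, 0.0565]
tool_rot: [0.724, 0.69, -0.001, -0.003]
ft_force: [-0.7, 0.7, -1.3]
grip_width: 0.0602
clock 37.85 pos [ 0.5328 -0.2556  0.0565] yaw -2.81 tilt 0.35 d [  3.2  -2.7 -42.5] dyaw -0.09 n 4
[-0.03, 0.03, 0.43] 0.0001
[-0.03, 0.03, 0.43] 0.0001
```

```bash

python3 -m inch '[[-0.1,0,0.4,0,0,0,1],[0,0,0.4,0,0,0,1],[0,0,0.4,0,0,0,1],[0,0,0.2,0,0,0,1],[0,0,0.1,0,0,0,1],[0,0,0,0,0,0,1],[0,0,0,0,0,0,1],[0,0,0,0,0,0,1]]'
python3 plan.py 0.538 -0.2583 .0112 -2.9 1
```

```text
clock: 38.65
eef_pos: [0.535, -0.2594, 0.0221]
tool_rot: [0.724, 0.689, 0.0, 0.0]
ft_force: [0.3, 0.7, -1.3]
grip_width: 0.0603
clock 38.65 pos [ 0.535  -0.2594  0.0221] yaw -2.83 tilt 0.06 d [  3.    1.1 -10.9] dyaw -0.07 n 1
[0.05, 0.12, 0.43] 0.0004
```

```bash

python3 -m inch '[[0.04,0,0.15,0,0,0,1],[0,0,0.15,0,0,0,1],[0,0,0.1,0,0,0,1],[0,0,0.04,0,0,0,1],[0,0,0,0,0,0,1],[0,0,0,0,0,0,1],[0,0,0,0,0,0,1],[0,0,0,0,0,0,1]]'
python3 -m inch '[[0,0.1,0,0,0,0,1],[0,0.1,0,0,0,0,1],[0,0.1,0,0,0,0,1],[0,0.1,0,0,0,0,1],[0,0.1,0,0,0,0,1],[0,0.1,0,0,0,0,1],[0,0,0,0,0,0,1],[0,0,0,0,0,0,1]]'
```

```text
clock: 39.45
eef_pos: [0.5344, -0.258, 0.0113]
tool_rot: [0.724, 0.689, -0.0, -0.0]
ft_force: [-2.4, 2.1, 6.0]
grip_width: 0.0604
clock: 40.25
eef_pos: [0.5476, -0.2591, 0.0113]
tool_rot: [0.725, 0.689, -0.001, -0.001]
ft_force: [-7.1, 0.6, 8.6]
grip_width: 0.0603
```

```bash

python3 -m inch '[[0,0.1,-0.02,0,0,0,1],[0,0.1,-0.02,0,0,0,1],[0,0,0,0,0,0,1],[0,0,0,0,0,0,1],[0,0,0,0,0,0,1],[0,0,0,0,0,0,1],[0,0,0,0,0,0,1],[0,0,0,0,0,0,1]]'
python3 -m inch '[[0,0.08,0,0,0,0,1],[0,0.08,0,0,0,0,1],[0,0,0,0,0,0,1],[0,0,0,0,0,0,1],[0,0,0,0,0,0,1],[0,0,0,0,0,0,1],[0,0,0,0,0,0,1],[0,0,0,0,0,0,1]]'
```

```text
clock: 41.05
eef_pos: [0.5517, -0.2593, 0.0114]
tool_rot: [0.725, 0.689, -0.002, -0.002]
ft_force: [-6.3, 0.5, 4.6]
grip_width: 0.0599
clock: 41.85
eef_pos: [0.5523, -0.2592, 0.0113]
tool_rot: [0.725, 0.689, -0.004, -0.004]
ft_force: [-14.3, -0.1, 12.3]
grip_width: 0.0604
```

```bash

python3 -m inch '[[0,0.08,0,0,0,0,1],[0,0.04,0,0,0,0,1],[0,0,0,0,0,0,1],[0,0,0,0,0,0,1],[0,0,0,0,0,0,1],[0,0,0,0,0,0,1],[0,0,0,0,0,0,1],[0,0,0,0,0,0,1]]'
python3 - <<'E'
from loc import *
snap('wrist','w13.png'); p,d,c=snap('top'); cv2.imwrite('pics/t13c.png',cv2.resize(p[150:220,370:430],None,fx=9,fy=8,interpolation=cv2.INTER_CUBIC)); cv2.imwrite('pics/top13.png',p)
E
for i in 1 2 3 4 5; do python3 -m inch '[[0,0,0,0,0,0,1],[0,0,0,0,0,0,1],[0,0,0,0,0,0,1],[0,0,0,0,0,0,1],[0,0,0,0,0,0,1],[0,0,0,0,0,0,1],[0,0,0,0,0,0,1],[0,0,0,0,0,0,1]]' | egrep 'clock|eef|force'; done
```

```text
clock: 42.65
eef_pos: [0.5523, -0.2592, 0.0113]
tool_rot: [0.725, 0.689, -0.006, -0.006]
ft_force: [-22.1, -0.0, 16.4]
grip_width: 0.06
clock: 43.55
eef_pos: [0.5523, -0.2592, 0.0113]
ft_force: [-21.4, 0.8, 16.7]
clock: 44.35
eef_pos: [0.5523, -0.2592, 0.0113]
ft_force: [-21.9, 1.4, 16.3]
clock: 45.15
eef_pos: [0.5523, -0.2592, 0.0113]
ft_force: [-21.6, -0.1, 16.2]
clock: 45.95
eef_pos: [0.5523, -0.2592, 0.0113]
ft_force: [-21.0, 0.5, 16.6]
clock: 46.75
eef_pos: [0.5523, -0.2592, 0.0113]
ft_force: [-21.3, 0.9, 16.7]
```

View pics/t13c.png

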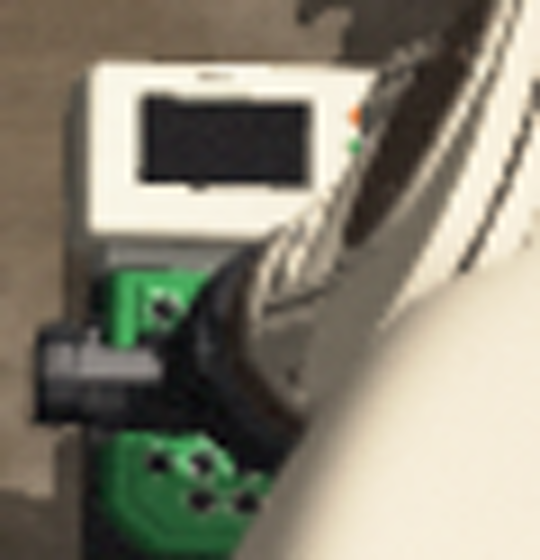

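View pics/top13.png

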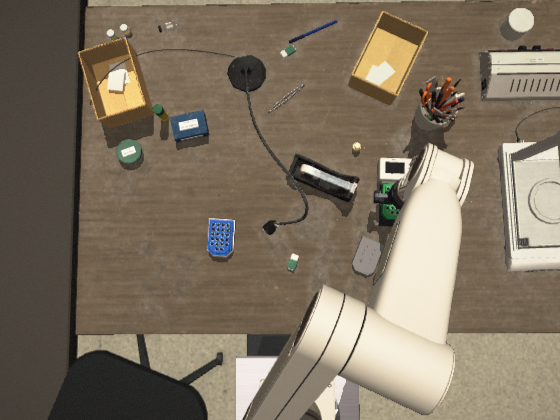

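```bash

python3 -m inch '[[0,-0.3,0,0,0,0,1],[0,-0.3,0,0,0,0,1],[0,-0.3,-0.3,0,0,0,1],[0,-0.3,-0.6,0,0,0,1],[0,-0.3,-0.8,0,0,0,1],[0,-0.2,-0.8,0,0,0,1],[0,0,-0.8,0,0,0,1],[0,-0.3,-0.8,0,0,0,1]]'
python3 -m inch '[[0.2,-0.9,-0.8,0,0,0,1],[0.3,-0.9,-0.4,0,0,0,1],[0.4,-0.9,0,0,0,0,1],[0.6,-0.9,0,0,0,0,1],[0.8,-0.8,0,0,0,0,1],[0.9,-0.6,0,0,0,0,1],[0.95,-0.4,0,0,0,0,1],[0.95,-0.3,0,0,0,0,1]]'
python3 plan.py 0.36 0.12 .15 -4 13 | head -3
```

```text
clock: 47.55
eef_pos: [0.5129, -0.2572, 0.1165]
tool_rot: [0.724, 0.69, 0.001, 0.002]
ft_force: [0.0, -0.3, -0.9]
grip_width: 0.0602
clock: 48.35
eef_pos: [0.3755, -0.1219, 0.1455]
tool_rot: [0.724, 0.689, 0.001, 0.001]
ft_force: [0.2, -0.2, -0.7]
grip_width: 0.06
clock 48.35 pos [ 0.3755 -0.1219  0.1455] yaw -2.85 tilt 0.17 d [-15.5 241.9   4.5] dyaw -1.15 n 13
[0.74, -0.08, -0.01] 0.0005
[0.74, -0.09, -0.01] 0.0005
```

```bash

python3 -m inch '[[0.95,-0.1,0,0,0,0.001,1],[0.95,-0.1,0,0,0,0.001,1],[0.95,-0.1,0,0,0,0.001,1],[0.95,0,0,0,0,0.001,1],[0.95,0,0,0,0,0.001,1],[0.95,0,0,0,0,0.001,1],[0.95,0.2,0,0,0,0.001,1],[0.95,0.4,0,0,0,0,1]]'
python3 plan.py 0.4605 0.196 .07 -4 6 | head -3
```

```text
clock: 49.15
eef_pos: [0.3948, 0.0676, 0.1455]
tool_rot: [0.732, 0.682, 0.001, 0.001]
ft_force: [0.8, -0.8, -0.4]
grip_width: 0.0602
clock 49.15 pos [0.3948 0.0676 0.1455] yaw -4.05 tilt 0.16 d [ 65.7 128.4 -75.5] dyaw 0.05 n 6
[0.88, 0.38, 0.5] -0.0
[0.88, 0.38, 0.5] -0.0
```

```bash

python3 -m inch '[[0.9,0.1,0,0,0,0,1],[0.9,0.2,0,0,0,0,1],[0.9,0.4,0.2,0,0,0,1],[0.9,0.5,0.4,0,0,0,1],[0.9,0.6,0.6,0,0,0,1],[0.6,0.5,0.7,0,0,0,1],[0.15,0,0.7,0,0,0,1],[0,0,0.3,0,0,0,1]]'
python3 plan.py 0.4605 0.196 .05 -4 4 | head -3
```

```text
clock: 49.95
eef_pos: [0.4612, 0.1939, 0.0711]
tool_rot: [0.731, 0.682, -0.0, -0.0]
ft_force: [-0.0, -0.0, -0.8]
grip_width: 0.0603
clock 49.95 pos [0.4612 0.1939 0.0711] yaw -4.0 tilt 0.03 d [ -0.7   2.1 -21.1] dyaw 0.0 n 4
[0.02, -0.01, 0.21] -0.0
[0.02, -0.01, 0.21] -0.0
```

```bash

python3 -m inch '[[0,0,0.3,0,0,0,1],[0.05,0,0.3,0,0,0,1],[0,0,0.2,0,0,0,1],[0,0,0,0,0,0,1],[0,0,0,0,0,0,1],[0,0,0,0,0,0,1],[0,0,0,0,0,0,1],[0,0,0,0,0,0,1]]'
python3 - <<'E'
from loc import *
print(bot.get_obs()['eef_pos'])
p,d,c=snap('wrist','w14.png');np.savez('pics/w14.npz',p=p,d=d,**c)
cv2.imwrite('pics/w14c.png',cv2.resize(p[140:260,200:365],None,fx=4.8,fy=4.8,interpolation=cv2.INTER_NEAREST))
E
```

```text
clock: 50.75
eef_pos: [0.4616, 0.1944, 0.0518]
tool_rot: [0.732, 0.681, 0.0, 0.0]
ft_force: [-0.1, 0.1, -1.0]
grip_width: 0.0602
[0.46157021 0.19441609 0.05182735]
```

View pics/w14c.png

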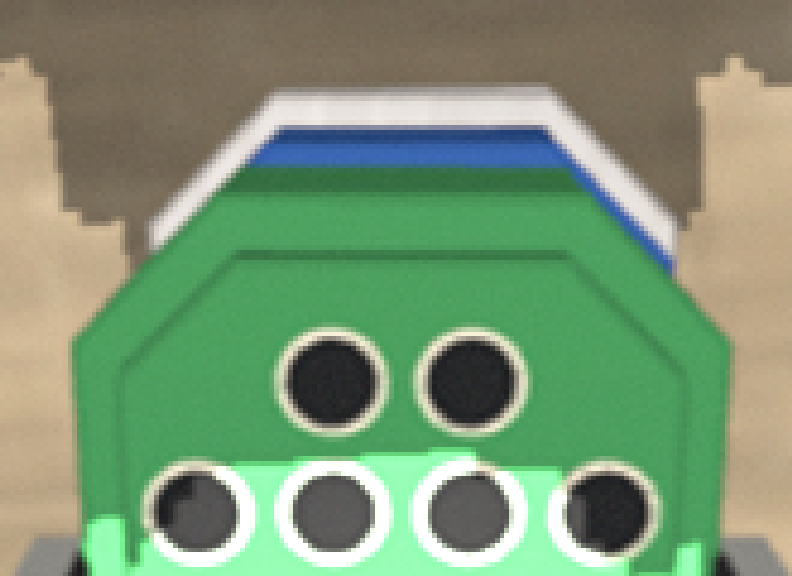

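```bash
python3 - <<'E'
from loc import *
D=np.load('pics/w14.npz'); c={k:D[k] for k in('vfov','cx','cy','R','t')}; T=np.array([.46157,.19442,.05183])
a=np.radians(-4.05); ax=np.array([np.cos(a),np.sin(a)]); ay=np.array([-ax[1],ax[0]]); u=T[2]-.0054
for nm,uv,z,o in(('g bot',(283.8,174.8),u,46),('g rim',(283.8,180.3),u+.02,46),('g lip',(283.6,193.3),u+.025,41),('b rim',(286.1,169.2),.030,46),('b bot',(286.1,166.6),.010,46),('nest',(286,159.5),.010,50)):
    q=(onz(c,*uv,z)-T)[:2]*1000; print(nm,(q@ax).round(2)+o,(q@ay).round(2))
E
```

```text
g bot -0.3400000000000034 1.67
g rim -0.7000000000000028 1.6
g lip -0.9799999999999969 1.51
b rim -1.1799999999999997 2.98
b bot -0.4200000000000017 3.19
nest -0.740000000000002 3.12
```

```bash

python3 -m inch '[[0.06,0,0,0,0,0,1],[0,0,0.15,0,0,0,1],[0,0,0.15,0,0,0,1],[0,0,0.15,0,0,0,1],[0,0,0.13,0,0,0,1],[0,0,0.12,0,0,0,1],[0,0,0,0,0,0,1],[0,0,0,0,0,0,1]]'
```

```text
clock: 51.6
eef_pos: [0.4612, 0.1958, 0.0352]
tool_rot: [0.732, 0.681, 0.0, 0.0]
ft_force: [-4.4, -1.6, 10.3]
grip_width: 0.0601
```

```bash

python3 -m inch '[[0,0,-0.03,0,0,0,-1],[0,0,0,0,0,0,-1],[0,0,0,0,0,0,-1],[0,0,0,0,0,0,-1],[0,0,0,0,0,0,-1],[0,0,-0.5,0,0,0,-1],[0,0,-0.8,0,0,0,-1],[0,0,-0.9,0,0,0,-1]]'
python3 -m inch '[[0,0,-0.9,0,0,0,-1],[0,0.3,-0.9,0,0,0,-1],[0,0.6,-0.9,0,0,0,-1],[0,0.7,-0.6,0,0,0,-1],[0,0.7,0,0,0,0,-1],[0,0.3,0,0,0,0,-1],[0,0,0,0,0,0,-1],[0,0,0,0,0,0,-1]]'
python3 - <<'E'
from loc import *
p,d,c=snap('wrist','w15.png');np.savez('pics/w15.npz',p=p,d=d,**c)
W=world(c,d)
p2,d2,c2=snap('top','top15.png')
h=cv2.cvtColor(p,cv2.COLOR_BGR2HSV).astype(int)
m=(h[...,0]>45)&(h[...,0]<80)&(h[...,1]>90); m[260:]=0
k=hullquad(m,c,0); print(rect(k,c,.05),np.percentile(W[m][:,2],[5,50,95]))
h=cv2.cvtColor(p2,cv2.COLOR_BGR2HSV).astype(int)
mm=(h[...,1]<45)&(h[...,2]>90); z=np.zeros_like(mm); z[220:290,340:395]=mm[220:290,340:395]
k=hullquad(z,c2,0); print('cover',rect(k,c2,.014),cv2.boundingRect(k),cv2.contourArea(k))
E
```

```text
clock: 52.4
eef_pos: [0.4608, 0.1955, 0.0896]
tool_rot: [0.732, 0.681, -0.001, -0.0]
ft_force: [0.5, 0.3, -0.2]
grip_width: 0.0856
clock: 53.2
eef_pos: [0.5252, 0.191, 0.1713]
tool_rot: [0.732, 0.681, -0.001, -0.001]
ft_force: [-0.7, 0.2, -0.3]
grip_width: 0.0853
(array([460.88986206, 197.10603333]), np.float32(91.29147), np.float32(61.7736), np.float32(-4.0626473), (np.float64(61.07483205994604), np.float64(42.82388335605081))) [0.04831932 0.05377725 0.05546515]
cover (array([ 411.17834473, -188.38919067]), np.float32(91.683235), np.float32(62.43351), np.float32(-22.245937), (np.float64(59.13987436565678), np.float64(41.61388724242474))) (352, 236, 32, 40) 761.5
```

View pics/w15.png

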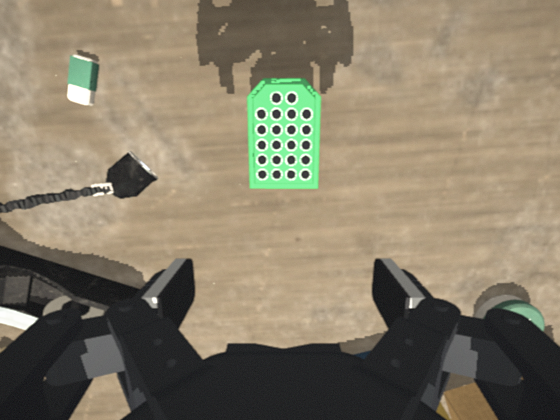

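View pics/top15.png

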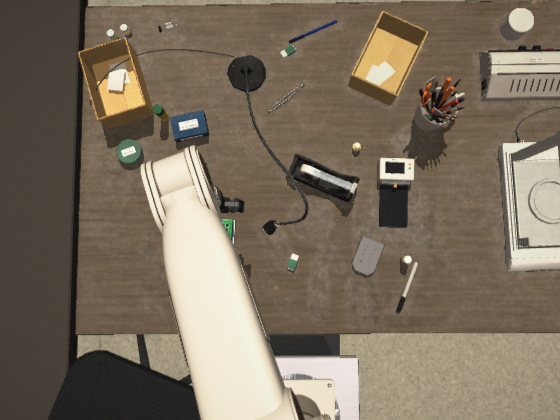

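```bash

python3 -m inch '[[0,-0.9,0,0,0,0,-1],[0,-0.9,0,0,0,0,-1],[0,-0.9,0,0,0,0,-1],[-0.3,-0.9,0,0,0,0,-1],[-0.6,-0.9,0,0,0,0,-1],[-0.9,-0.9,0,0,0,0,-1],[-0.95,-0.4,0,0,0,0,-1],[-0.95,0,0,0,0,0,-1]]'
python3 -m inch '[[-0.95,0,0,0,0,0.01,-1],[-0.95,0,0,0,0,0.01,-1],[-0.95,0,0,0,0,0.01,-1],[-0.95,-0.1,0,0,0,0.01,-1],[-0.95,-0.1,0,0,0,0.01,-1],[-0.95,-0.2,0,0,0,0.01,-1],[-0.95,-0.2,0,0,0,0.01,-1],[-0.95,-0.2,0,0,0,0.01,-1]]'
python3 plan.py 0.410 -0.1845 .13 -22 5
```

```text
clock: 54.1
eef_pos: [0.3725, 0.1087, 0.1722]
tool_rot: [0.731, 0.682, -0.001, -0.0]
ft_force: [0.4, -0.5, 0.1]
grip_width: 0.0855
clock: 54.9
eef_pos: [0.3204, -0.0728, 0.1722]
tool_rot: [0.812, 0.584, -0.0, -0.0]
ft_force: [0.7, -0.2, -0.4]
grip_width: 0.0854
clock 54.9 pos [ 0.3204 -0.0728  0.1722] yaw -18.53 tilt 0.01 d [  89.6 -111.7  -42.2] dyaw -3.47 n 5
[-0.62, 0.96, 0.34] 0.0039
[-0.61, 0.97, 0.34] 0.0039
[-0.6, 0.98, 0.34] 0.0039
[-0.58, 0.99, 0.34] 0.0039
[-0.57, 0.99, 0.34] 0.0039
```

```bash

python3 -m inch '[[-0.5,0.8,0.3,0,0,0.003,-1],[-0.5,0.8,0.3,0,0,0.003,-1],[-0.5,0.8,0.3,0,0,0.003,-1],[-0.5,0.8,0.3,0,0,0.003,-1],[-0.5,0.8,0.3,0,0,0.003,-1],[-0.5,0.8,0.2,0,0,0.003,-1],[0,0,0,0,0,0,-1],[0,0,0,0,0,0,-1]]'
python3 - <<'E'
from loc import *
p,d,c=snap('wrist','w16.png');np.savez('pics/w16.npz',p=p,d=d,**c)
W=world(c,d); m=(W[...,2]>.006)&(W[...,2]<.022)&(d>0); m[262:]=0
m=cv2.morphologyEx(m.astype(np.uint8),cv2.MORPH_OPEN,np.ones((3,3)))
k=hullquad(m,c,0); print(cv2.boundingRect(k),rect(k,c,.014))
E
python3 plan.py 0.410 -0.1845 .1 -22 5
```

```text
clock: 55.7
eef_pos: [0.4081, -0.1831, 0.1294]
tool_rot: [0.828, 0.561, -0.0, -0.001]
ft_force: [0.5, 0.2, 0.2]
grip_width: 0.0855
(246, 160, 70, 100) (array([ 408.56420898, -184.84002686]), np.float32(91.79472), np.float32(61.4845), np.float32(-22.30098), (np.float64(60.956981412564055), np.float64(41.35009999445752)))
clock 55.75 pos [ 0.4079 -0.1828  0.1296] yaw -21.71 tilt 0.1 d [  2.1  -1.7 -29.6] dyaw -0.29 n 5
[-0.01, 0.02, 0.24] 0.0003
[-0.01, 0.02, 0.24] 0.0003
[-0.01, 0.02, 0.24] 0.0003
[-0.01, 0.02, 0.24] 0.0003
[-0.01, 0.02, 0.24] 0.0003
```

View pics/w16.png

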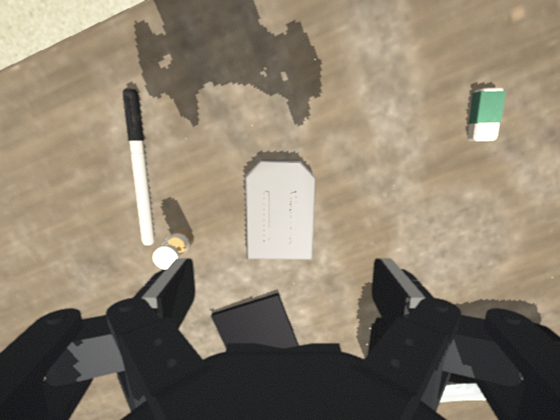

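```bash

python3 -m inch '[[-0.115,0.055,0.6,0,0,0.003,-1],[0,0,0.8,0,0,0,-1],[0,0,0.8,0,0,0,-1],[0,0,0.8,0,0,0,-1],[0,0,0.8,0,0,0,-1],[0,0,0.6,0,0,0,-1],[0,0,0.4,0,0,0,-1],[0,0,0,0,0,0,-1]]'
python3 plan.py 0.4081 -0.186 .004 -22.3 1
```

```text
clock: 56.55
eef_pos: [0.4078, -0.1857, 0.0091]
tool_rot: [0.83, 0.558, -0.001, -0.001]
ft_force: [0.7, 1.2, -0.3]
grip_width: 0.0857
clock 56.55 pos [ 0.4078 -0.1857  0.0091] yaw -22.22 tilt 0.15 d [ 0.3 -0.3 -5.1] dyaw -0.08 n 1
[-0.01, 0.01, 0.2] 0.0004
```

```bash

python3 -m inch '[[0,0,0.13,0,0,0,-1],[0,0,0,0,0,0,-1],[0,0,0,0,0,0,1],[0,0,0,0,0,0,1],[0,0,0,0,0,0,1],[0,0,0,0,0,0,1],[0,0,0,0,0,0,1],[0,0,0,0,0,0,1]]'
python3 -m inch '[[0,0,0,0,0,0,1],[0,0,0,0,0,0,1],[0,0,0,0,0,0,1],[0,0,0,0,0,0,1],[0,0,0,0,0,0,1],[0,0,0,0,0,0,1],[0,0,0,0,0,0,1],[0,0,0,0,0,0,1]]'
python3 -m inch '[[0,0,-0.3,0,0,0,1],[0,0,-0.6,0,0,0,1],[0,0,-0.8,0,0,0,1],[0,0,-0.8,0,0,0,1],[0,0,-0.8,0,0,0,1],[0,0,-0.8,0,0,0,1],[0,0,-0.8,0,0,0,1],[0,0,-0.6,0,0,0,1]]'
python3 plan.py 0.36 0.1 .145 -4 13
```

```text
clock: 57.35
eef_pos: [0.4097, -0.187, 0.0082]
tool_rot: [0.83, 0.557, 0.0, 0.001]
ft_force: [-2.3, 0.5, 11.2]
grip_width: 0.0576
clock: 58.15
eef_pos: [0.4097, -0.187, 0.0082]
tool_rot: [0.83, 0.557, 0.0, 0.001]
ft_force: [-3.4, 1.6, 10.9]
grip_width: 0.058
clock: 58.95
eef_pos: [0.4095, -0.187, 0.1457]
tool_rot: [0.83, 0.557, 0.0, 0.001]
ft_force: [0.2, 1.3, -0.5]
grip_width: 0.0568
clock 58.95 pos [ 0.4095 -0.187   0.1457] yaw -22.28 tilt 0.09 d [-49.5 287.   -0.7] dyaw 18.28 n 13
[0.76, -0.48, 0.0] -0.0078
[0.77, -0.46, 0.0] -0.0078
[0.78, -0.44, 0.0] -0.0078
[0.79, -0.42, 0.0] -0.0078
[0.8, -0.4, 0.0] -0.0078
[0.81, -0.38, 0.0] -0.0078
[0.82, -0.36, 0.0] -0.0078
[0.83, -0.34, 0.0] -0.0078
[0.84, -0.32, 0.0] -0.0078
[0.85, -0.3, 0.0] -0.0078
[0.85, -0.28, 0.0] -0.0078
[0.86, -0.26, 0.0] -0.0078
[0.86, -0.23, 0.0] -0.0078
```

```bash

python3 - <<'E'
from loc import *
p,d,c=snap('wrist','w17.png');np.savez('pics/w17.npz',p=p,d=d,**c)
snap('scene','s17.png')
W=world(c,d)
for u,v in((262,205),(305,205),(262,250),(305,250),(262,310),(305,310),(262,335),(305,335)): print((u,v),W[v-1:v+2,u-1:u+2].reshape(-1,3).mean(0).round(4))
E
```

```text
(262, 205) [ 0.3749 -0.1824  0.1505]
(305, 205) [ 0.3825 -0.1635  0.1507]
(262, 250) [ 0.3955 -0.1912  0.152 ]
(305, 250) [ 0.3974 -0.1705  0.1668]
(262, 310) [ 0.4172 -0.1994  0.1675]
(305, 310) [ 0.4346 -0.1837  0.1522]
(262, 335) [ 0.4411 -0.2109  0.1507]
(305, 335) [ 0.4498 -0.1894  0.1507]
```

View pics/w17.png

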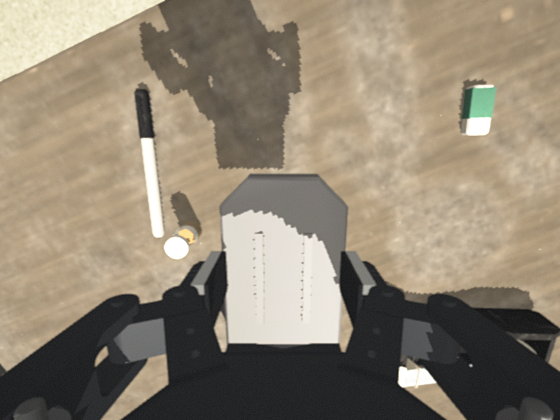

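View pics/s17.png

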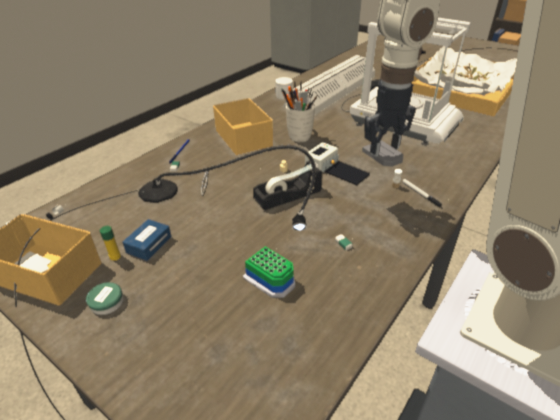

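```bash

python3 -m inch '[[0.85,-0.5,0,0,0,-0.008,1],[0.85,-0.5,0,0,0,-0.008,1],[0.87,-0.45,0,0,0,-0.008,1],[0.87,-0.45,0,0,0,-0.008,1],[0.87,-0.4,0,0,0,-0.008,1],[0.9,-0.4,0,0,0,-0.008,1],[0.9,-0.3,0,0,0,-0.008,1],[0.9,-0.3,0,0,0,-0.008,1]]'
python3 -m inch '[[0.92,-0.2,0,0,0,-0.008,1],[0.92,-0.2,0,0,0,-0.008,1],[0.92,-0.1,0,0,0,-0.008,1],[0.92,0,0,0,0,-0.008,1],[0.92,0.1,0,0,0,-0.005,1],[0.92,0.1,0,0,0,0,1],[0.92,0.2,0,0,0,0,1],[0.92,0.4,0,0,0,0,1]]'
python3 plan.py 0.461 0.196 .09 -4 6 | head -3
```

```text
clock: 59.85
eef_pos: [0.3815, 0.0065, 0.1433]
tool_rot: [0.77, 0.638, -0.0, -0.0]
ft_force: [0.2, 0.1, -0.9]
grip_width: 0.0566
clock: 60.65
eef_pos: [0.4096, 0.1895, 0.1431]
tool_rot: [0.732, 0.682, -0.001, -0.0]
ft_force: [0.7, -0.6, -0.5]
grip_width: 0.0569
clock 60.65 pos [0.4096 0.1895 0.1431] yaw -4.06 tilt 0.12 d [ 51.4   6.5 -53.1] dyaw 0.06 n 6
[0.07, 0.34, 0.35] -0.0001
[0.07, 0.34, 0.35] -0.0001
```

```bash

python3 -m inch '[[0,0.4,0.2,0,0,0,1],[0,0.4,0.3,0,0,0,1],[0,0.4,0.5,0,0,0,1],[0,0.3,0.6,0,0,0,1],[0,0.1,0.6,0,0,0,1],[0,0,0.4,0,0,0,1],[0,0,0,0,0,0,1],[0,0,0,0,0,0,1]]'
python3 plan.py 0.461 0.196 .074 -4 1
```

```text
clock: 61.45
eef_pos: [0.4502, 0.1854, 0.0787]
tool_rot: [0.732, 0.681, -0.001, -0.0]
ft_force: [0.3, -1.0, -0.2]
grip_width: 0.0569
clock 61.45 pos [0.4502 0.1854 0.0787] yaw -4.13 tilt 0.07 d [10.8 10.6 -4.7] dyaw 0.13 n 1
[0.45, 0.4, 0.19] -0.0007
```

```bash

python3 -m inch '[[0.2,0.2,0,0,0,0,1],[0.2,0.2,0,0,0,0,1],[0,0,0,0,0,0,1],[0,0,0,0,0,0,1],[0,0,0,0,0,0,1],[0,0,0,0,0,0,1],[0,0,0,0,0,0,1],[0,0,0,0,0,0,1]]'
python3 - <<'E'
from loc import *
print(bot.get_obs()['eef_pos'])
p,d,c=snap('wrist','w18.png');np.savez('pics/w18.npz',p=p,d=d,**c)
cv2.imwrite('pics/w18c.png',cv2.resize(p[130:250,200:365],None,fx=4.8,fy=4.8,interpolation=cv2.INTER_NEAREST))
E
```

```text
clock: 62.25
eef_pos: [0.4611, 0.1952, 0.0791]
tool_rot: [0.732, 0.681, -0.0, -0.0]
ft_force: [-0.4, -0.2, -0.9]
grip_width: 0.0571
[0.46111375 0.19518656 0.07906912]
```

View pics/w18c.png

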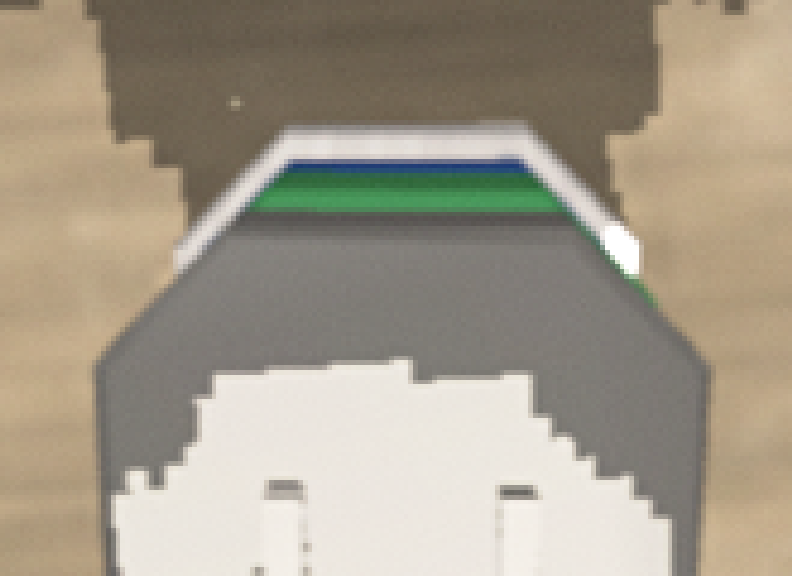

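```bash
python3 - <<'E'
from loc import *
D=np.load('pics/w18.npz'); c={k:D[k] for k in('vfov','cx','cy','R','t')}; T=np.array([.46111,.19519,.07907])
a=np.radians(-4.05); ax=np.array([np.cos(a),np.sin(a)]); ay=np.array([-ax[1],ax[0]]); u=T[2]-.0082
for nm,uv,z,o in(('c bot',(283.96,174.2),u,46),('c top',(283.96,179.2),u+.014,46),('g rim',(285,169.2),.050,46),('g bot',(285,165.6),.030,46),('b',(284.9,163.3),.03,46),('nest',(284.9,157),.010,50)):
    q=(onz(c,*uv,z)-T)[:2]*1000; print(nm,(q@ax).round(2)+o,(q@ay).round(2))
E
```

```text
c bot -0.3100000000000023 1.74
c top 0.11999999999999744 1.7
g rim -0.39000000000000057 2.41
g bot -0.3299999999999983 2.54
b -1.7899999999999991 2.47
nest -0.21999999999999886 2.59
```

```bash

python3 -m inch '[[0.03,0,0,0,0,0,1],[0,0,0.2,0,0,0,1],[0,0,0.2,0,0,0,1],[0,0,0.15,0,0,0,1],[0,0,0.15,0,0,0,1],[0,0,0.15,0,0,0,1],[0,0,0.03,0,0,0,1],[0,0,0,0,0,0,1]]'
python3 -m inch '[[0,0,0,0,0,0,1],[0,0,0,0,0,0,1],[0,0,0,0,0,0,1],[0,0,0,0,0,0,1],[0,0,0,0,0,0,1],[0,0,0,0,0,0,1],[0,0,0,0,0,0,1],[0,0,0,0,0,0,1]]'
```

```text
clock: 63.1
eef_pos: [0.4611, 0.1959, 0.0583]
tool_rot: [0.732, 0.681, 0.0, 0.0]
ft_force: [-4.3, -2.0, 10.1]
grip_width: 0.0566
clock: 63.9
eef_pos: [0.4612, 0.1959, 0.0584]
tool_rot: [0.732, 0.681, 0.0, 0.0]
ft_force: [-3.9, -0.9, 11.5]
grip_width: 0.0571
```

Seated height matches (0.0582 expected). Release, rise and check.

```bash

python3 -m inch '[[0,0,-0.03,0,0,0,-1],[0,0,0,0,0,0,-1],[0,0,0,0,0,0,-1],[0,0,0,0,0,0,-1],[0,0,0,0,0,0,-1],[0,0,-0.5,0,0,0,-1],[0,0,-0.8,0,0,0,-1],[0,0,-0.9,0,0,0,-1]]'
python3 -m inch '[[0,0,-0.9,0,0,0,-1],[0,0.3,-0.9,0,0,0,-1],[0,0.6,-0.9,0,0,0,-1],[0,0.7,-0.6,0,0,0,-1],[0,0.7,0,0,0,0,-1],[0,0.3,0,0,0,0,-1],[0,0,0,0,0,0,-1],[0,0,0,0,0,0,-1]]'
python3 - <<'E'
from loc import *
p,d,c=snap('wrist','w19.png')
W=world(c,d); m=(W[...,2]>.056)&(W[...,2]<.072)&(d>0); m[260:]=0
k=hullquad(m.astype(np.uint8),c,0); print(cv2.boundingRect(k),rect(k,c,.064)); 
x=W[cv2.erode(m.astype(np.uint8),np.ones((9,9)))>0]; A=np.c_[x[:,:2],np.ones(len(x))]; s=np.linalg.lstsq(A,x[:,2],rcond=None)[0]; print('slope deg',np.degrees(s[:2]),'z',x[:,2].mean(),np.percentile(x[:,2],[5,95]))
p,d,c=snap('scene'); cv2.imwrite('pics/s19.png',p); cv2.imwrite('pics/s19c.png',cv2.resize(p[230:310,215:325],None,fx=7,fy=7,interpolation=cv2.INTER_CUBIC))
snap('top','top19.png')
E
```

```text
clock: 64.7
eef_pos: [0.4605, 0.1957, 0.1126]
tool_rot: [0.732, 0.681, -0.001, -0.0]
ft_force: [-0.1, 0.1, -0.5]
grip_width: 0.0852
clock: 65.5
eef_pos: [0.525, 0.1911, 0.1944]
tool_rot: [0.732, 0.681, -0.001, -0.001]
ft_force: [-0.5, 0.1, 0.1]
grip_width: 0.0854
(249, 80, 71, 107) (array([460.64065552, 197.7223053 ]), np.float32(91.00226), np.float32(61.528957), np.float32(-4.1044173), (np.float64(61.247802065334085), np.float64(42.65314039175834)))
slope deg [0.10356725 0.09896974] z 0.06362913781370728 [0.06235243 0.06513588]
```

View pics/w19.png

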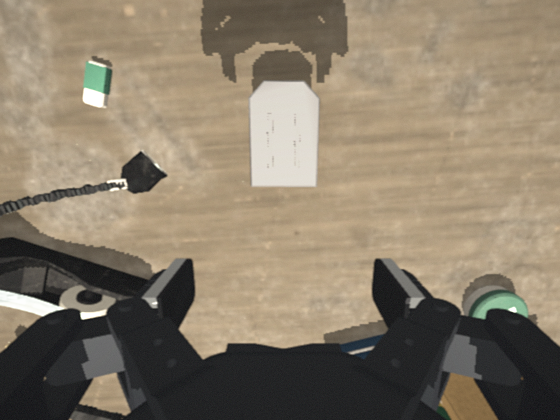

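View pics/s19c.png

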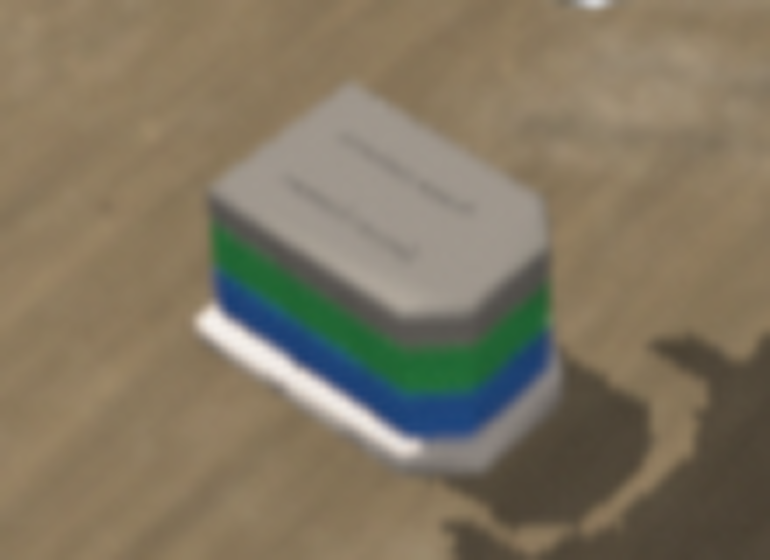

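View pics/top19.png

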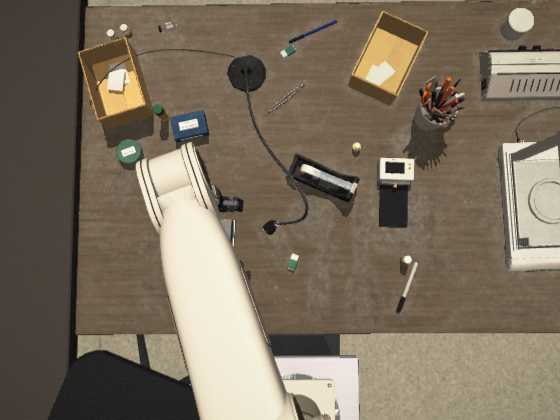

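```bash
python3 -c "
from workcell import bot
print(bot.job_done())"
```

```text
the job is handed in; nothing more can be done
None
```

I checked in the blue plate and then the green one, stacked both on the nest in that order, and put the grey cover on top. No yellow plate was there in this run. The job was handed in at about 66 s of the 210 s allowed.

- **Reader:** each plate was pressed against the stop for over 4 s. It did not move under about 20 N of push, well above the 6 N that takes the pin flush. The top view showed no gap at the stop. I judged the pin from force, position and that view, because its own reading isn't available.
- **Stack:** every level seated within 0.3 mm of the expected height. The cover's top is at about 64 mm and level to about 0.1°. The cut corners line up in the pictures, and nothing was touching the stack at hand-in.
- **Bystanders:** the weight, vial and eraser are at the same spots in the top view as at the start.
- **Cover knocked:** it had moved about 5 cm by the time the green plate was on the reader, so I measured it again before picking it up.
- **Disagreements:** the top and wrist cameras differed by about 4 mm in y, and the wrist view was off by about 1 to 2 mm sideways. I corrected for this by comparing edges directly in the wrist view before each seating. The first grip on the blue plate was too low and touched the table at about 6 N, so I gripped it again about 5 mm higher.

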